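Weigh the metal-reclaim pot on the spring beam scale

TASK

Weigh the lidded metal-reclaim pot. First press the red drag hand of the beam scale down onto the black pointer at zero, then hang the pot by its wire bail on the scale's hook, let it down slowly until the spring carries it, and leave it hanging still. The pointer pushes the drag hand up and the drag hand stays at the highest reading, so lower the pot gently enough that it ends within a scale division of the settled pointer; do not touch the drag hand again once the pot is on the hook, and leave the other things on the bench alone.

Things in the scene. Friction and masses are not known exactly. Their poses are not given: they have to be found in the camera images.
- pot_grip (a point): centre of the blue grip on top of the pot's bail: a block 26 (x) by 16 (y) by 38 mm (z), x in the plane of the bail, z up. The pot under it, standing on the bench at the start, is a lidded steel canister 58 mm in diameter and 53 mm high, 0.2 to 0.4 kg (unknown); its underside is 132 mm below this point.
- pot_eye (a point): underside of the apex of the pot's wire bail, 29 mm below the grip's centre. The bail is rigid with the pot: 4 mm wire, an inverted V on two legs at x = -22 and +22 mm. The window for the hook, looked through along y, is 40 mm wide (x) and reaches from this point (9 mm lower at the legs) down to the lid 50 mm below.
- pot: the whole pot, origin at the centre of its underside, z up, x in the plane of the bail.
- hook_seat (a point): top of the 5 mm wire at the bottom of the hook's saddle, where the bail's apex hangs; about 188 mm above the bench when unloaded; axes turn with the beam. Outwards (-y) the wire rises to an open tip 17 mm out and 14 mm higher; inwards (+y) it rises 10 mm to the beam (11 mm high), which begins 20 mm in. Nothing stands above, outside or in front of it.
- beam: the beam with hook, balance nut and black pointer; origin on the pivot, hook at -y, pointer at +y, x along the pivot away from the robot.
- beam_turn (a joint): angle of the scale's beam, rad: 0 unloaded at its zero stop, growing as the hook goes down and the black pointer at the other end goes up: about 0.04 rad, or 5 mm at the hook (117 mm from the pivot), for every 50 g; end stop at 0.5. Springy and lightly damped: a load let go suddenly swings about half as far again before it settles.
- drag_turn (a joint): angle of the red drag hand about the same pivot, rad, same sense as the beam: starts at 0.15 to 0.42, left by the last weighing; 0 is zero. Light friction (about 0.2 N at the pad) holds it where it is left; the beam's driver pin pushes it up from below, only a push on its pad brings it down.
- drag_pad_top (a point): centre of the top of the red pad (22 by 22 mm) on the drag hand, the place to press it down: 98 mm left of the pivot (y), 40 mm in front (x), 215 mm above the bench when the hand is at zero; it moves on an arc round the pivot. The white face plate stands 44 mm behind it (+x of the scale) and rises 40 mm above it at zero.
- drag_hand: the red drag hand with its pad; origin on the pivot.
- drag_mark (a point): point on the red drag hand, 112 mm from the pivot; coincides with pointer_mark when the hand touches the beam's driver pin.
- pointer_mark (a point): point on the beam's black pointer, 112 mm from the pivot on the same circle as drag_mark. A scale division of 50 g is 5 mm.
- scale: spring beam scale, fixed: grey base 120 (x) by 160 mm (y), column, white face plate with black graduations looking to the robot (-x). Origin on the bench under the beam's pivot, which is 195 mm up; beam and hook lie 20 mm in front (x = -20 mm) and run along y: hook at -y (right), pointers at +y (left).
- tweezers_a: bright tweezers lying on the bench, 125 mm long, bystander.
- loupe: small folding loupe, 52 by 30 by 16 mm, bystander.
- note_pad: note pad, 60 by 105 by 12 mm, bystander.
- strip_boat: aluminium boat with a half-bonded strip, 60 by 210 by 9 mm, bystander.
There are look-alikes about, which are no part of the job. Leave any purple or yellow look-alike of the pot alone.

How it is judged:
By the outcome, as a careful person would: the job done as asked, in the order asked, and still so for the second after the job is handed in, with the robot touching nothing.
It also fails if it takes over 67 s, if anything falls off the work surface, if the arm or the gripper's body presses on something with over 40 N, if the wrist force passes 120 N, or if a joint passes its speed limit or range.

ROBOT

A 6-joint arm with a two-finger parallel gripper is mounted at the origin on a cart in front of the work surface, level with it; the furniture and walls round the work are solid. World frame = base frame: x ahead of the robot, y to its left, z up, the work surface at z = 0. Lengths are in m, angles in degrees, forces in N, time in s.
With the tool pointing down it reaches from about 0.375 to 0.9 m from the base axis. Payload 3.1 kg.
Tool frame: the origin (TCP) lies at the very end of the fingers, on their centre line; the grasp point (between the pads) lies 19 mm behind it; x points along the fingers, z is the direction in which the jaws open and shut, and the axes are right-handed (so a half turn about x gives the same grasp; the last joint's range is limited). The gripper opens to 87 mm and grips with 3 to 60 N. Pads are 19 mm wide; open, the fingers measure 117 mm over their backs; the gripper's body (75 mm by 190 mm) begins 51 mm behind the grasp point.
Start: joints at [63.34, 30.224, 82.088, -0, 67.689, -10.227], TCP at [0.177, 0.599, 0.223] pointing down, gripper open.
Joint ranges: [-176.69, 176.69], [-43.24, 126.21], [12.49, 139.97], [-82, 262], [0, 151.66], [-163.58, 163.58]. Speed limits (degrees/s): [159.86, 159.86, 180, 180, 180, 180].

INTERFACE

Orientations are given as a 3x3 rotation matrix whose columns are the frame's x, y, z axes.
In Python, from rig import bot gives the robot as it stands.
- The arm moves only by the tool send_rows, never from a script. Its arguments are lists of equal length, an entry for each row: "fingers": the opening, from 0 (shut) to 1 (fully open); "dp": the shift along the world's x, y, z in mm, a list of three; "turn": the turn, a rotation vector about the world's x, y, z in rad, a list of three. In form: {"fingers": [fingers, ...], "dp": [[tx, ty, tz], ...], "turn": [[rx, ry, rz], ...]}. A call has 1 to 10 rows; each row is the pose to reach, as a shift and turn from the pose measured when the call began; what a row does not reach only later rows make up. A row lasts 1/12 s, in which the tool goes at most 41.7 mm and 7.16 degrees, less where a joint would pass 70% of its speed; a pose out of reach is approached as far as the arm can. A call with a gripper value outside its range is refused whole. The fingers move at their own pace and stop on an object; the grip force is fixed at half the most. Time passes only in rows, so rows that repeat a pose let the fingers close. It gives the time, the measured TCP pose, the force and the opening at its end, in the units of the state.
- bot.read_state(): the state, without advancing time (a new reading comes with each control period).
- bot.capture(name): name is "scene" or "top"; returns a dict with "img" (420x560x3 uint8, blue, green, red), "z_map" (420x560 float32, m along the optical axis (not along the pixel's ray), 0 where there is no reading), "mtx" (3x3 intrinsics, pixels), "k1" (the pictures are not rectified: a ray, as slopes to the right and down, at radius r is drawn at 1 + k1 r^2 times it, then the intrinsics apply), "origin" and "orientation" of the camera in the world. Camera axes: x right, y up, looking along -z (the intrinsics and any distortion apply to the point x, -y, -z); pixel columns grow to the right and rows downward; lengths in m; the calibration is good to about 2 mm. A picture is of the moment at which its call begins.
- bot.hand_in(): hands the job in, once; it reports no verdict.
The state is a dict: "time_s": time; "joint_positions": joint angles; "qvel": joint speeds; "tau": joint torques, N m; "position": TCP position; "tcp_rot": TCP orientation; "force": force on the tool from outside, world axes, zero at the start; "moment": the same for the moment, N m; "opening": opening from 0.0 (shut) to 1.0 (fully open).
Only numpy, scipy, OpenCV 4.12 (cv2) and the standard library are available. Lean on these libraries where they do the work, as an engineer would, in place of code of your own. Each camera call takes 0.05 s, during which the arm holds its last target.

## Working session

There is one attempt and no reset: what is moved stays moved. The work goes in short steps, Python scripts to look and compute and a tool call to move; the robot and the scene stay as the last step left them, time stands still between calls to the robot, and variables do not carry over. Pictures are saved under pics/ and viewed, and the job is handed in when it is done.

Besides the shell and the picture viewer there is one more tool, called after ">>>" as name(argument=value, ...) on one line, values as JSON. send_rows: Moves the arm, as the interface text tells. Its arguments: {"type":"object","properties":{"fingers":{"type":"array","items":{"type":"number"}},"dp":{"type":"array","items":{"type":"array","items":{"type":"number"}}},"turn":{"type":"array","items":{"type":"array","items":{"type":"number"}}}},"required":["fingers","dp","turn"]}

```bash
mkdir -p pics
cat > h.py <<'E'
import numpy as np, cv2
from rig import bot
def cap(n,f=None):
    c=bot.capture(n)
    if f: cv2.imwrite('pics/'+f,c['img'])
    return c
def ray(c,u,v):
    K=np.array(c['mtx']);k=float(c['k1'])
    p=cv2.undistortPoints(np.array([[[u,v]]],float),K,np.array([k,0,0,0.]))[0,0]
    d=np.array([p[0],-p[1],-1.]);return np.array(c['origin']),np.array(c['orientation'])@d
def pt(c,u,v,w=1):
    z=c['z_map'][int(v)-w:int(v)+w+1,int(u)-w:int(u)+w+1];z=z[z>0]
    o,d=ray(c,u,v);return o+d*np.median(z)
def cloud(c,mask):
    ys,xs=np.nonzero(mask&(c['z_map']>0))
    K=np.array(c['mtx']);k=float(c['k1'])
    p=cv2.undistortPoints(np.stack([xs,ys],1).astype(float)[:,None],K,np.array([k,0,0,0.]))[:,0]
    d=np.stack([p[:,0],-p[:,1],-np.ones(len(p))],1)*c['z_map'][ys,xs][:,None]
    return np.array(c['origin'])+d@np.array(c['orientation']).T,xs,ys
def plane(c,u,v,z,ax=2):
    o,d=ray(c,u,v);return o+d*(z-o[ax])/d[ax]
E
python3 - <<'E'
from h import *
for n in('scene','top'):
    c=cap(n,n+'0.png');print(n,c['mtx'],c['k1'],c['origin'],c['orientation'])
print(bot.read_state())
E
```

```text
scene [[448.64558038   0.         276.32290404]
 [  0.         448.64558038 210.61523416]
 [  0.           0.           1.        ]] 0.04768065402580021 [ 0.10250007 -0.98703135  0.77734401] [[ 8.70332029e-01  2.75412905e-01 -4.08252239e-01]
 [-4.92465388e-01  4.86734166e-01 -7.21503772e-01]
 [-1.13660576e-06  8.28997939e-01  5.59251657e-01]]
top [[495.34036736   0.         277.28007177]
 [  0.         495.34036736 205.30065408]
 [  0.           0.           1.        ]] -0.08690953483620319 [ 0.04473282 -0.17189718  1.40092515] [[ 0.00156584  0.92981219 -0.36803104]
 [-0.99999205  0.00280546  0.00283324]
 [ 0.00366687  0.36802368  0.92980919]]
{'time_s': 0.1, 'joint_positions': array([ 6.33388273e+01,  3.02745987e+01,  8.21489459e+01,  5.16047943e-05,
        6.76883405e+01, -1.02258292e+01]), 'qvel': array([ 0.06486955, -0.04609397, -0.13046047, -0.04387204,  0.02634633,
       -0.03156198]), 'tau': array([ 2.42457900e-04, -4.40988851e+01, -1.77151483e+01,  6.35082833e-02,
        5.33958490e-02, -4.91039214e-05]), 'position': array([0.17649156, 0.59888208, 0.22165974]), 'tcp_rot': array([[-8.76975039e-04, -9.59139378e-01,  2.82932652e-01],
       [-1.74476149e-03,  2.82933797e-01,  9.59137854e-01],
       [-9.99998093e-01,  3.47489963e-04, -1.92159532e-03]]), 'force': array([ 0.39089881,  0.51927169, -0.58397569]), 'moment': array([-0.01358171,  0.02613728,  0.02190763]), 'opening': 0.9945995041232292}
```

View pics/scene0.png

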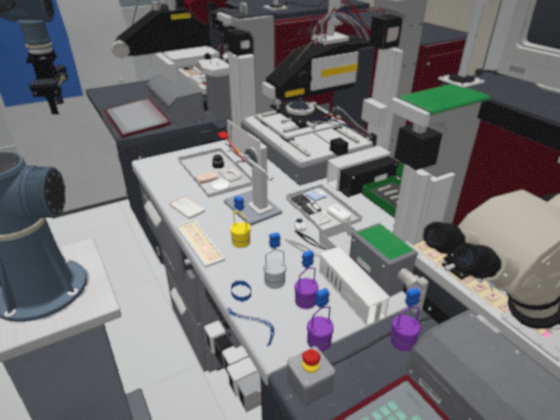

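View pics/top0.png

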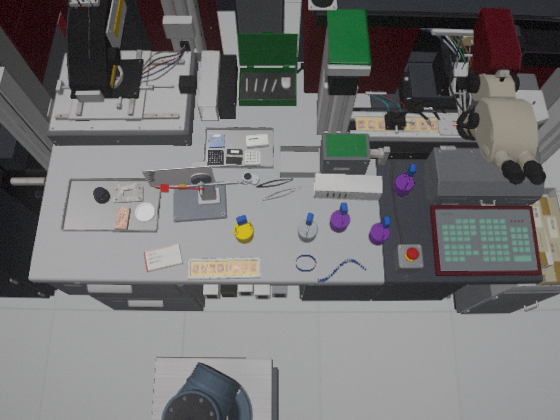

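Candidates for the pot in scene.png: yellow (240,232), grey steel (275,270), and purple at (307,290), (320,330) and (405,330). I choose the steel one. Close crops next.

Run:
```python
from h import *
s=cv2.imread('pics/scene0.png');t=cv2.imread('pics/top0.png')
a=cv2.resize(s[110:290,210:330],None,fx=3.2,fy=3.2,interpolation=2)
b=cv2.resize(t[155:275,140:330],None,fx=2.2,fy=2.2,interpolation=2)
o=np.zeros((600,800,3),np.uint8);o[:576,:384]=a;o[:264,384:800]=b[:,:416]
cv2.imwrite('pics/crop0.png',o)
for n in('scene','top'):
    c=cap(n);hsv=cv2.cvtColor(c['img'],cv2.COLOR_BGR2HSV)
    for nm,lo,hi in(('blue',(105,150,70),(125,255,255)),('red',(0,180,100),(8,255,255))):
        m=cv2.inRange(hsv,lo,hi);k,l,st,ce=cv2.connectedComponentsWithStats(m)
        for i in range(1,k):
            if st[i,4]>15:
                p,_,_=cloud(c,l==i)
                if len(p):
                    md=np.median(p,0)
                    if 0.1<md[0]<0.9: print(n,nm,st[i],ce[i].round(1),md.round(3),p.min(0).round(3),p.max(0).round(3))
```

```text
scene blue [  46    0   35   97 1234] [62.8 53.8] [0.329 1.628 0.15 ] [ 0.202  0.541 -0.078] [0.363 1.74  0.492]
scene blue [   0   18   47   88 2353] [14.7 65.5] [0.101 1.627 0.1  ] [ 0.002  0.521 -0.081] [0.185 1.695 0.497]
scene blue [235 197   8  13  88] [238.5 202.5] [ 0.5   -0.084  0.14 ] [ 0.493 -0.093  0.122] [ 0.509 -0.072  0.154]
scene blue [270 234   9  13 103] [274.2 239.7] [ 0.504 -0.268  0.14 ] [ 0.494 -0.272  0.123] [ 0.514 -0.26   0.154]
scene blue [303 251  10  16 121] [307.2 258.3] [ 0.533 -0.363  0.142] [ 0.525 -0.367  0.121] [ 0.546 -0.354  0.154]
scene blue [233 282  15   4  24] [239.8 283. ] [ 0.427 -0.23   0.011] [ 0.41  -0.244  0.007] [ 0.44  -0.226  0.015]
scene blue [316 289  12  18 171] [321.5 297.3] [ 0.493 -0.477  0.143] [ 0.484 -0.481  0.121] [ 0.507 -0.466  0.155]
scene blue [407 288  13  18 178] [412.6 296.4] [ 0.65  -0.562  0.143] [ 0.642 -0.567  0.017] [ 0.76  -0.458  0.154]
scene blue [234 296  14   4  23] [240.6 297.9] [ 0.406 -0.281  0.012] [ 0.396 -0.287  0.007] [ 0.42  -0.265  0.017]
scene red [219 132   8   6  42] [222.6 134.5] [0.552 0.114 0.2
[... 248 characters left out ...]
12 ] [ 0.667 -0.548  0.157]
top blue [341 203   6   9  43] [343.5 207. ] [ 0.535 -0.356  0.15 ] [ 0.525 -0.362  0.136] [ 0.548 -0.35   0.157]
top blue [307 213   6   9  38] [309.4 217.2] [ 0.505 -0.261  0.15 ] [ 0.495 -0.27   0.145] [ 0.516 -0.255  0.159]
top blue [237 216   9   6  39] [240.7 218.5] [ 0.5   -0.078  0.151] [ 0.494 -0.089  0.147] [ 0.509 -0.067  0.156]
top blue [383 216   8  12  67] [386.1 221.1] [ 0.495 -0.469  0.151] [ 0.483 -0.479  0.126] [ 0.509 -0.462  0.157]
top red [161 185   7   6  40] [164.  187.6] [0.552 0.115 0.241] [0.543 0.108 0.234] [0.56  0.124 0.247]
top red [407 248  11  11  77] [412.1 253.2] [ 0.421 -0.547  0.094] [ 0.409 -0.561  0.088] [ 0.437 -0.534  0.102]
```

View pics/crop0.png

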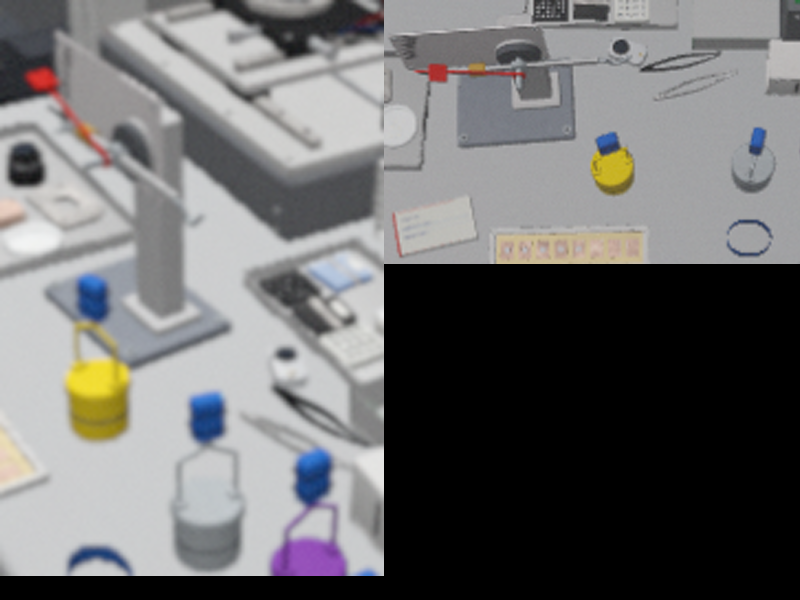

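Run:
```python
from h import *
from scipy.spatial import cKDTree
for n in('scene','top'):
    c=cap(n);P,xs,ys=cloud(c,np.ones((420,560),bool))
    reg=(P[:,0]>.42)&(P[:,0]<.72)&(P[:,1]>-.2)&(P[:,1]<.2)
    q=reg&(P[:,2]>.11)
    # print height histogram of base
    b=reg&(P[:,2]>.005)&(P[:,2]<.05)
    print(n,np.histogram(P[b,2],bins=9,range=(.005,.05)))
    # plate: points in zone with z>.2 
    pl=P[q&(P[:,0]>.575)&(P[:,2]>.19)]
    print('plate n',len(pl),pl.min(0),pl.max(0))
    if len(pl)>20:
        a=np.linalg.lstsq(np.c_[pl[:,1],pl[:,2],np.ones(len(pl))],pl[:,0],rcond=None)[0]
        r=pl[:,0]-np.c_[pl[:,1],pl[:,2],np.ones(len(pl))]@a
        k=abs(r)<.006
        a=np.linalg.lstsq(np.c_[pl[k][:,1],pl[k][:,2],np.ones(k.sum())],pl[k][:,0],rcond=None)[0]
        print('plate x=',a,k.sum())
    bm=q&(P[:,0]<.58)&(P[:,2]>.15)
    i=np.argsort(P[bm][:,1])
    B=np.c_[P[bm],xs[bm],ys[bm]][i]
    print(np.round(B[::max(1,len(B)//60)],3))
c=cap('top');b=cap('scene')
i=c['img'][150:240,130:270];cv2.imwrite('pics/c1.png',cv2.resize(i,None,fx=5.6,fy=5.6,interpolation=2))
i=b['img'][110:240,210:300];cv2.imwrite('pics/c2.png',cv2.resize(i,None,fx=4.6,fy=4.6,interpolation=2))
```

```text
scene (array([635, 699, 649, 127, 119,  68,  63,  50,  55]), array([0.005, 0.01 , 0.015, 0.02 , 0.025, 0.03 , 0.035, 0.04 , 0.045,
       0.05 ]))
plate n 973 [ 0.57502707 -0.10632536  0.1900016 ] [0.63745682 0.17757468 0.25882326]
plate x= [-0.05400148  0.09145452  0.58305844] 595
[[ 5.03e-01 -8.90e-02  1.50e-01  2.40e+02  2.00e+02]
 [ 5.00e-01 -8.80e-02  1.51e-01  2.39e+02  2.00e+02]
 [ 5.01e-01 -8.60e-02  1.52e-01  2.39e+02  1.99e+02]
 [ 5.08e-01 -8.40e-02  1.52e-01  2.41e+02  1.98e+02]
 [ 5.12e-01 -8.20e-02  1.53e-01  2.42e+02  1.97e+02]
 [ 5.05e-01 -7.80e-02  1.53e-01  2.39e+02  1.97e+02]
 [ 5.03e-01 -7.60e-02  1.52e-01  2.38e+02  1.97e+02]
 [ 4.93e-01 -7.40e-02  1.54e-01  2.34e+02  1.97e+02]
 [ 5.10e-01 -7.30e-02  1.51e-01  2.40e+02  1.96e+02]
 [ 5.03e-01 -7.00e-02  1.52e-01  2.37e+02  1.96e+02]
 [ 4.99e-01 -6.70e-02  1.52e-01  2.35e+02  1.96e+02]
 [ 5.79e-01  7.00e-03  1.97e-01  2.49e+02  1.62e+02]
 [ 5.79e-01  1.50e-02  1.99e-01  2.48e+02  1.60e+02]
 [ 5.75e-01  1.80e-02  2.02e-01  2.46e+02  1.59e+02]
 [ 5.67e-01  2.10e-02  2.00e-01  2.43e+02  1.60e+02]
 [ 5.61e-01  2.20e-02 
[... 6354 characters left out ...]
 1.88e+02]
 [ 5.52e-01  1.08e-01  2.38e-01  1.67e+02  1.88e+02]
 [ 5.55e-01  1.10e-01  2.43e-01  1.66e+02  1.86e+02]
 [ 5.63e-01  1.11e-01  2.40e-01  1.66e+02  1.84e+02]
 [ 5.51e-01  1.13e-01  2.39e-01  1.65e+02  1.88e+02]
 [ 5.58e-01  1.15e-01  2.44e-01  1.64e+02  1.85e+02]
 [ 5.45e-01  1.17e-01  2.41e-01  1.63e+02  1.90e+02]
 [ 5.53e-01  1.18e-01  2.41e-01  1.63e+02  1.87e+02]
 [ 5.58e-01  1.21e-01  2.43e-01  1.62e+02  1.85e+02]
 [ 5.50e-01  1.22e-01  2.44e-01  1.61e+02  1.88e+02]
 [ 5.44e-01  1.24e-01  2.43e-01  1.60e+02  1.90e+02]
 [ 5.61e-01  1.26e-01  2.43e-01  1.60e+02  1.84e+02]
 [ 5.57e-01  1.41e-01  2.32e-01  1.55e+02  1.87e+02]
 [ 5.72e-01  1.51e-01  1.92e-01  1.55e+02  1.88e+02]]
```

View pics/c1.png

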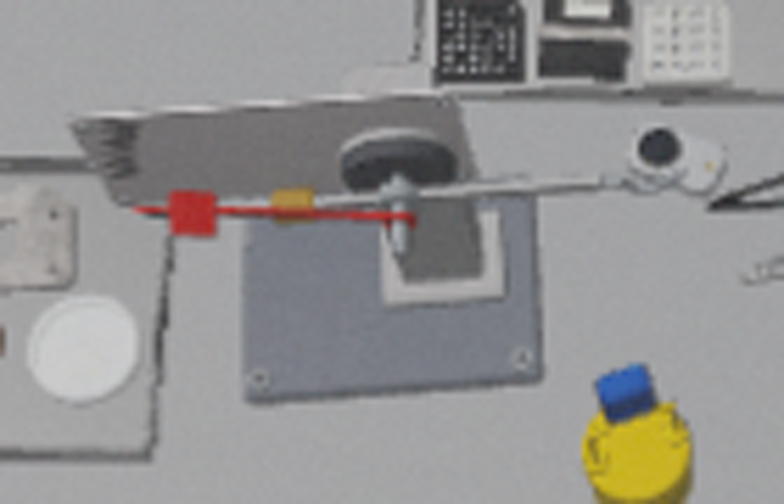

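View pics/c2.png

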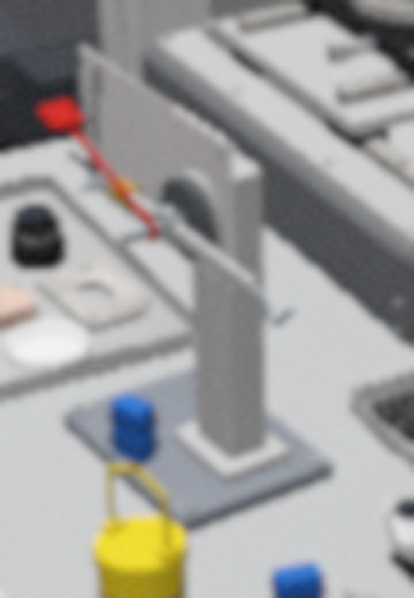

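Run:
```python
from h import *
c=cap('top');s=cap('scene')
f=lambda x,y:(130+(x+.5)/5.6-.5,150+(y+.5)/5.6-.5)
g=lambda x,y:(210+(x+.5)/4.6-.5,110+(y+.5)/4.6-.5)
for nm,p in dict(FL=(245,402),FR=(543,380)).items():
    u=f(*p);print(nm,pt(c,*u,2),plane(c,*u,.012),plane(c,*u,.016))
for nm,p in dict(FR=(190,525),FL=(68,418),BR=(330,468)).items():
    u=g(*p);print('s',nm,pt(s,*u,2),plane(s,*u,.012),plane(s,*u,.016))
for nm,p,z in (('beamR',(600,182),.197),('beamL',(240,204),.197),('axle front',(400,250),.195),('axle back',(400,190),.2),('hooktip',(680,187),.2),('hooklow',(640,187),.188)):
    u=f(*p);print(nm,np.round(u,1),plane(c,*u,z))
for nm,p,z in (('hooktip',(290,310),.2),('beamend',(265,300),.197),('hookbot',(275,320),.188),('ptr end',(70,155),.197)):
    u=g(*p);print('s',nm,np.round(u,1),plane(s,*u,z))
for n,cc in(('s',s),('t',c)):
    P,xs,ys=cloud(cc,np.ones((420,560),bool))
    m=(P[:,2]>.17)&(P[:,2]<.215)&(P[:,1]<-.02)&(P[:,1]>-.14)&(P[:,0]>.52)&(P[:,0]<.598)
    B=np.c_[P[m],xs[m],ys[m]];B=B[np.argsort(B[:,1])];print(n,len(B));print(B[:34].round(3).tolist())
```

```text
FL [0.54557166 0.13647026 0.00179871] [0.54191995 0.13422189 0.012     ] [0.54048809 0.13334029 0.016     ]
FR [ 0.55730216 -0.02393675  0.00572157] [ 0.55499559 -0.02460258  0.012     ] [ 0.55352608 -0.02502677  0.016     ]
s FR [ 0.56318829 -0.02190292  0.01131547] [ 0.56277662 -0.02276536  0.012     ] [ 0.56037103 -0.02780501  0.016     ]
s FL [0.54770814 0.1330439  0.01044315] [0.54680434 0.1307701  0.012     ] [0.54448223 0.12492801 0.016     ]
s BR [ 0.67311405 -0.00966588  0.01123465] [ 0.672544   -0.01064227  0.012     ] [ 0.66956471 -0.01574528  0.016     ]
beamR [236.7 182.1] [ 0.58745416 -0.06741707  0.197     ]
beamL [172.4 186. ] [0.57565869 0.10375692 0.197     ]
axle front [201.  194.2] [0.55293988 0.02624531 0.195     ]
axle back [201.  183.5] [0.58173404 0.02725155 0.2       ]
hooktip [251. 183.] [ 0.58360232 -0.10572028  0.2       ]
hooklow [243.9 183. ] [ 0.58893522 -0.08589379  0.188     ]
s hooktip [272.7 177. ] [ 0.59229207 -0.10213413  0.2       ]
s beamend [267.2 174.8] [ 0.58800885 -0.08050839  0.197     ]
s hookbot [269.4 179.2] [ 0.58946212 -0.08954046  0.1
[... 1937 characters left out ...]
, 0.188, 244.0, 184.0], [0.589, -0.086, 0.187, 244.0, 183.0], [0.586, -0.084, 0.195, 243.0, 183.0], [0.586, -0.084, 0.188, 243.0, 184.0], [0.588, -0.081, 0.191, 242.0, 183.0], [0.59, -0.081, 0.192, 242.0, 182.0], [0.586, -0.079, 0.195, 241.0, 183.0], [0.589, -0.079, 0.195, 241.0, 182.0], [0.586, -0.077, 0.202, 240.0, 182.0], [0.587, -0.076, 0.191, 240.0, 183.0], [0.585, -0.074, 0.202, 239.0, 182.0], [0.584, -0.074, 0.198, 239.0, 183.0], [0.586, -0.071, 0.194, 238.0, 183.0], [0.59, -0.07, 0.193, 238.0, 182.0], [0.585, -0.068, 0.197, 237.0, 183.0], [0.588, -0.068, 0.197, 237.0, 182.0], [0.586, -0.066, 0.2, 236.0, 182.0], [0.589, -0.066, 0.2, 236.0, 181.0], [0.585, -0.066, 0.198, 236.0, 183.0]]
```

>>> send_rows(fingers=[0,0,0,0,0,0,0,0,0,0], dp=[[5,-5,38],[20,-25,70],[43,-55,90],[67,-85,100],[92,-117,100],[117,-149,100],[142,-181,100],[167,-213,100],[192,-245,100],[217,-277,100]], turn=[[0,0,0],[0,0,0],[0,0,0],[0,0,0],[0,0,0],[0,0,0],[0,0,0],[0,0,0],[0,0,0],[0,0,0]])

```text
time_s: 1.33
position: [0.3945, 0.3208, 0.3229]
tcp_rot: [[0.001, -0.959, 0.283], [0.0, 0.283, 0.959], [-1.0, -0.001, 0.001]]
force: [0.9, 0.2, -0.1]
opening: 0.327
```

Run:
```python
from h import *
for n in('scene','top'):
    c=cap(n,n+'1.png');P,xs,ys=cloud(c,np.ones((420,560),bool))
    hsv=cv2.cvtColor(c['img'],cv2.COLOR_BGR2HSV);m=cv2.inRange(hsv,(105,120,50),(125,255,255))[ys,xs]>0
    k=m&(np.hypot(P[:,0]-.505,P[:,1]+.265)<.03)&(P[:,2]>.1)
    print(n,'grip',k.sum(),P[k].min(0),P[k].max(0))
    k2=k&(P[:,2]>.147);q=P[k2];print(q.mean(0),len(q))
    r=cv2.minAreaRect((q[:,:2]*1000).astype(np.float32));print(r)
    # lid / body
    k=(np.hypot(P[:,0]-.505,P[:,1]+.265)<.045)&(P[:,2]>.045)&(P[:,2]<.062)
    print('lid',k.sum(),P[k].min(0),P[k].max(0),cv2.minEnclosingCircle((P[k][:,:2]*1000).astype(np.float32)))
    k=(np.hypot(P[:,0]-.505,P[:,1]+.265)<.045)&(P[:,2]>.066)&(P[:,2]<.105);q=P[k]
    print('bail',k.sum(),q[np.argsort(q[:,0])].round(3).tolist())
    k=(P[:,2]>.24)&(P[:,2]<.265)&(P[:,0]>.57)&(P[:,0]<.63)&(P[:,1]<.19)
    print('plate top',P[k].min(0),P[k].max(0))
```

```text
scene grip 115 [ 0.4937619  -0.27156936  0.11844724] [ 0.51469845 -0.25959062  0.15445026]
[ 0.50439761 -0.26511352  0.15118331] 36
((504.38531494140625, -264.56231689453125), (9.086065292358398, 20.883628845214844), 84.68665313720703)
lid 331 [ 0.47959572 -0.29132029  0.04514239] [ 0.53343699 -0.23318266  0.06134291] ((507.2399597167969, -262.05218505859375), 29.613418579101562)
bail 63 [[0.484, -0.258, 0.077], [0.484, -0.258, 0.099], [0.484, -0.257, 0.08], [0.485, -0.256, 0.069], [0.485, -0.256, 0.085], [0.485, -0.256, 0.094], [0.485, -0.256, 0.072], [0.485, -0.256, 0.091], [0.485, -0.255, 0.087], [0.485, -0.255, 0.081], [0.486, -0.26, 0.084], [0.487, -0.258, 0.098], [0.487, -0.257, 0.072], [0.487, -0.257, 0.075], [0.487, -0.258, 0.094], [0.487, -0.257, 0.069], [0.487, -0.257, 0.09], [0.488, -0.256, 0.084], [0.488, -0.261, 0.102], [0.488, -0.255, 0.076], [0.488, -0.255, 0.086], [0.489, -0.258, 0.097], [0.49, -0.252, 0.095], [0.491, -0.26, 0.1], [0.493, -0.261, 0.1], [0.493, -0.256, 0.1], [0.495, -0.258, 0.1], [0.496, -0.261, 0.102], [0.497, -0.259, 0.104], [0.499, -0.26, 0.104], [0
[... 884 characters left out ...]
.26958961  0.12495961] [ 0.51645809 -0.25542435  0.15824252]
[ 0.50578095 -0.26231552  0.15190121] 38
((505.8124694824219, -262.38348388671875), (13.081957817077637, 21.221939086914062), 75.55423736572266)
lid 256 [ 0.47844798 -0.29078944  0.04513027] [ 0.5325011  -0.23556858  0.06152576] ((505.53497314453125, -263.889404296875), 28.8997859954834)
bail 11 [[0.483, -0.259, 0.084], [0.484, -0.259, 0.09], [0.484, -0.258, 0.098], [0.485, -0.257, 0.07], [0.485, -0.26, 0.068], [0.486, -0.257, 0.075], [0.49, -0.258, 0.099], [0.49, -0.261, 0.098], [0.493, -0.259, 0.097], [0.493, -0.261, 0.097], [0.496, -0.261, 0.098]]
plate top [ 0.58931504 -0.00385663  0.24011603] [0.6073084  0.17452613 0.25984516]
```

>>> send_rows(fingers=[0,0,0,0,0,0,0,0,0,0], dp=[[25,-32,0],[50,-64,0],[75,-96,0],[100,-128,0],[125,-158,0],[145,-182,0],[155,-196,-10],[157.5,-200,-25],[157.5,-200,-35],[157.5,-200,-35]], turn=[[0,0,0],[0,0,0],[0,0,0],[0,0,0],[0,0,0],[0,0,0],[0,0,0],[0,0,0],[0,0,0],[0,0,0]])

```text
time_s: 2.27
position: [0.5531, 0.1188, 0.2852]
tcp_rot: [[-0.004, -0.957, 0.29], [-0.001, 0.29, 0.957], [-1.0, 0.003, -0.002]]
force: [-0.2, -1.0, -0.0]
opening: 0.003
```

Run:
```python
from h import *
c=cap('top','top2.png');s=cap('scene','scene2.png')
o=np.zeros((420,800,3),np.uint8)
o[:400,:400]=cv2.resize(c['img'][140:220,120:200],(400,400),interpolation=2);o[:400,400:]=cv2.resize(s['img'][90:170,190:270],(400,400),interpolation=2)
cv2.imwrite('pics/c3.png',o);st=bot.read_state();print(st['position'],st['force'],st['opening'])
```

```text
[0.55425652 0.11938565 0.2874949 ] [ 0.31548605 -0.482992    0.41105027] 0.006484274719572722
```

View pics/c3.png

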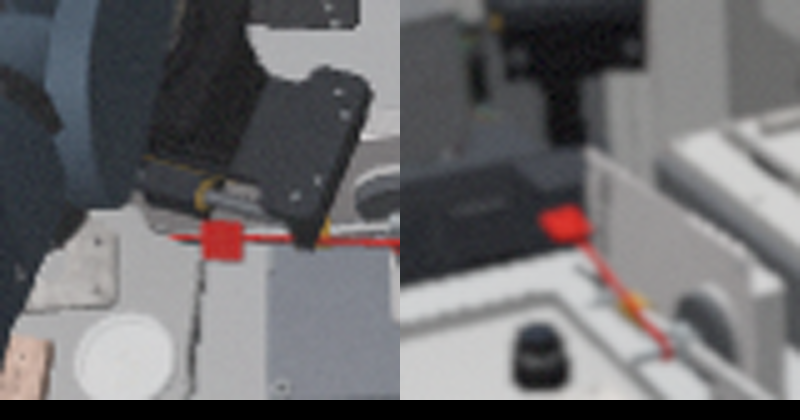

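>>> send_rows(fingers=[0,0,0,0,0,0,0,0,0,0], dp=[[-1,1,-12],[-1,1,-24],[-1,1,-34],[-1,1,-40],[-1,1,-46],[-1,1,-52],[-1,1,-57],[-1,1,-62],[-1,1,-66],[-1,1,-66]], turn=[[0,0,0],[0,0,0],[0,0,0],[0,0,0],[0,0,0],[0,0,0],[0,0,0],[0,0,0],[0,0,0],[0,0,0]])

```text
time_s: 3.2
position: [0.5528, 0.1203, 0.2206]
tcp_rot: [[-0.001, -0.957, 0.289], [-0.001, 0.289, 0.957], [-1.0, 0.0, -0.002]]
force: [0.1, -0.6, 0.3]
opening: 0.004
```

```bash
cat > look.py <<'E'
from h import *
import sys
c=cap('top',sys.argv[1]+'t.png');s=cap('scene',sys.argv[1]+'s.png')
a=[int(x) for x in sys.argv[2:6]] if len(sys.argv)>5 else [150,160,210,120]
o=np.zeros((420,800,3),np.uint8)
o[:400,:400]=cv2.resize(c['img'][a[1]:a[1]+80,a[0]:a[0]+80],(400,400),interpolation=2);o[:400,400:]=cv2.resize(s['img'][a[3]:a[3]+80,a[2]:a[2]+80],(400,400),interpolation=2)
cv2.imwrite('pics/'+sys.argv[1]+'.png',o)
for i in range(3):
    st=bot.read_state();print(st['time_s'],st['position'].round(4),st['force'].round(2),st['opening'])
E
python3 look.py d1 120 140 190 90
```

```text
3.3 [0.5533 0.1203 0.2214] [-0.15 -0.34  0.37] 0.000756218721783989
3.3 [0.5533 0.1203 0.2214] [-0.15 -0.34  0.37] 0.000756218721783989
3.3 [0.5533 0.1203 0.2214] [-0.15 -0.34  0.37] 0.000756218721783989
```

View pics/d1.png

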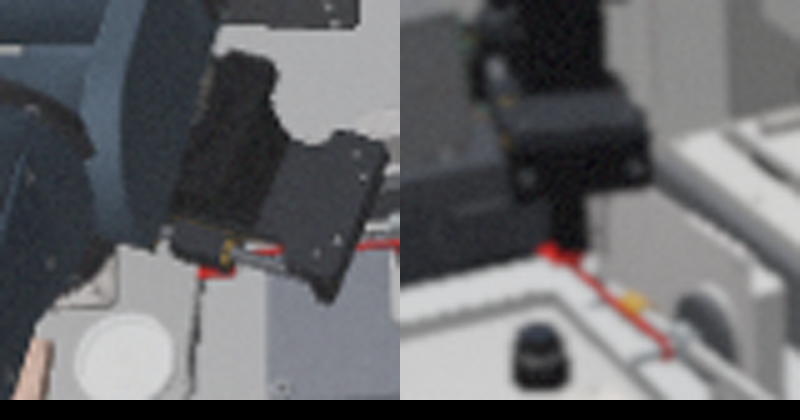

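>>> send_rows(fingers=[0,0,0,0,0], dp=[[0,1,-2],[0,1,-3],[0,1,-4],[0,1,-5],[0,1,-5]], turn=[[0,0,0],[0,0,0],[0,0,0],[0,0,0],[0,0,0]])

```text
time_s: 3.72
position: [0.5532, 0.1213, 0.2163]
tcp_rot: [[0.001, -0.957, 0.289], [-0.001, 0.289, 0.957], [-1.0, -0.001, -0.001]]
force: [-0.3, -0.3, -0.4]
opening: 0.002
```

```bash
python3 look.py d2 120 140 190 90
```

```text
3.8167 [0.5533 0.1213 0.2164] [-0.35 -0.18 -0.42] 0.005945565197959195
3.8167 [0.5533 0.1213 0.2164] [-0.35 -0.18 -0.42] 0.005945565197959195
3.8167 [0.5533 0.1213 0.2164] [-0.35 -0.18 -0.42] 0.005945565197959195
```

>>> send_rows(fingers=[0,0,0,0], dp=[[0,0,-1],[0,0,-2],[0,0,-2.5],[0,0,-2.5]], turn=[[0,0,0],[0,0,0],[0,0,0],[0,0,0]])

```text
time_s: 4.15
position: [0.5535, 0.1215, 0.2145]
tcp_rot: [[0.001, -0.957, 0.289], [-0.001, 0.289, 0.957], [-1.0, -0.002, -0.001]]
force: [-0.9, 0.1, 4.3]
opening: 0.009
```

```bash
python3 look.py d3 120 140 190 90
```

```text
4.25 [0.5535 0.1215 0.2145] [-2.01  0.42  5.52] 0.00463221936759616
4.25 [0.5535 0.1215 0.2145] [-2.01  0.42  5.52] 0.00463221936759616
4.25 [0.5535 0.1215 0.2145] [-2.01  0.42  5.52] 0.00463221936759616
```

View pics/d3.png

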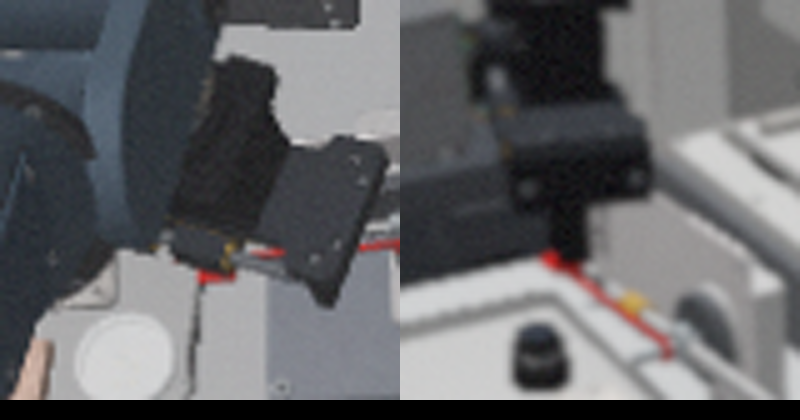

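Firm contact: 5.5 N at z = 0.2145, so the hand is at its zero stop. I'll lift straight up and check.

>>> send_rows(fingers=[0,0,0,0,0,0,0,0,0,0], dp=[[0,0,3],[0,0,10],[0,0,30],[0,0,60],[-10,0,95],[-25,-20,110],[-40,-50,110],[-50,-85,110],[-52,-120,110],[-52,-155,110]], turn=[[0,0,0],[0,0,0],[0,0,0],[0,0,0],[0,0,-0.1],[0,0,-0.2],[0,0,-0.3],[0,0,-0.42],[0,0,-0.54],[0,0,-0.66]])

```text
time_s: 5.08
position: [0.5003, -0.0346, 0.3251]
tcp_rot: [[0.001, -0.575, 0.818], [-0.002, 0.818, 0.575], [-1.0, -0.002, -0.001]]
force: [0.8, -0.5, 0.2]
opening: 0.003
```

```bash
python3 look.py d4 140 150 200 110
```

```text
5.1833 [ 0.5018 -0.0381  0.3249] [0.77 1.29 0.47] 0.00802199842801595
5.1833 [ 0.5018 -0.0381  0.3249] [0.77 1.29 0.47] 0.00802199842801595
5.1833 [ 0.5018 -0.0381  0.3249] [0.77 1.29 0.47] 0.00802199842801595
```

View pics/d4.png

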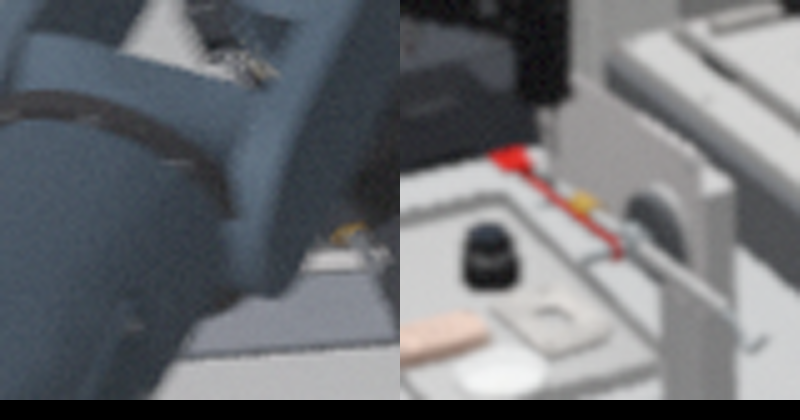

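>>> send_rows(fingers=[0.65,0.65,0.65,0.65,0.65,0.65,0.65,0.65,0.65,0.65], dp=[[1,-30,0],[2,-60,0],[3,-90,0],[4,-120,0],[4,-150,-10],[4,-180,-25],[4,-205,-45],[4,-220,-65],[4,-224,-80],[4,-224,-85]], turn=[[0,0,-0.1],[0,0,-0.2],[0,0,-0.3],[0,0,-0.4],[0,0,-0.5],[0,0,-0.6],[0,0,-0.7],[0,0,-0.8],[0,0,-0.852],[0,0,-0.852]])

```text
time_s: 6.02
position: [0.5047, -0.2621, 0.2372]
tcp_rot: [[-0.006, 0.241, 0.971], [-0.001, 0.971, -0.241], [-1.0, -0.003, -0.006]]
force: [0.5, 0.7, 0.2]
opening: 0.622
```

```bash
python3 look.py d5 270 170 240 190
python3 - <<'E'
from h import *
for n in('scene','top'):
    c=cap(n);hsv=cv2.cvtColor(c['img'],cv2.COLOR_BGR2HSV);m=cv2.inRange(hsv,(0,160,80),(8,255,255))
    P,_,_=cloud(c,m>0);k=(abs(P[:,0]-.56)<.05)&(abs(P[:,1]-.1)<.08)&(P[:,2]>.15)
    P=P[k];k=P[:,1]>.11;print(n,np.median(P[k],0),P[k].min(0),P[k].max(0))
E
```

```text
6.1167 [ 0.5052 -0.261   0.2388] [ 0.24 -0.18 -0.52] 0.6373286371464522
6.1167 [ 0.5052 -0.261   0.2388] [ 0.24 -0.18 -0.52] 0.6373286371464522
6.1167 [ 0.5052 -0.261   0.2388] [ 0.24 -0.18 -0.52] 0.6373286371464522
scene [0.55127918 0.12460982 0.21660525] [0.5429376  0.11271665 0.21465868] [0.55756208 0.1365463  0.2186423 ]
  return _methods._mean(a, axis=axis, dtype=dtype,
  ret = um.true_divide(
Traceback (most recent call last):
ValueError: zero-size array to reduction operation minimum which has no identity
```

View pics/d5.png

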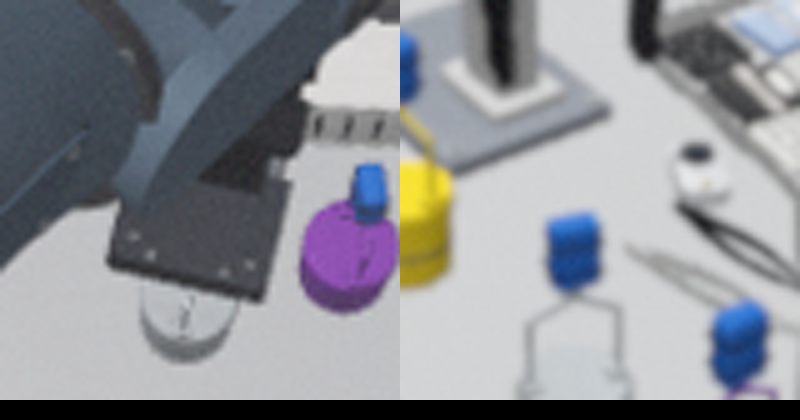

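>>> send_rows(fingers=[0.65,0.65,0.65,0.65,0.65,0.65,0.65,0.65,0.65,0.65], dp=[[1,-1,-10],[1,-1.5,-25],[1,-1.5,-42],[1,-1.5,-59],[1,-1.5,-75],[1,-1.5,-90],[1,-1.5,-102],[1,-1.5,-111],[1,-1.5,-115.5],[1,-1.5,-115.5]], turn=[[0,0,0],[0,0,0],[0,0,0],[0,0,0],[0,0,0],[0,0,0],[0,0,0],[0,0,0],[0,0,0],[0,0,0]])

```text
time_s: 7.05
position: [0.5073, -0.2624, 0.1247]
tcp_rot: [[-0.002, 0.236, 0.972], [-0.004, 0.972, -0.236], [-1.0, -0.004, -0.001]]
force: [-1.0, -0.2, 0.2]
opening: 0.65
```

```bash
python3 look.py d6 270 170 240 190
```

```text
7.15 [ 0.5079 -0.263   0.1258] [-0.23  0.47  0.47] 0.6465232719434607
7.15 [ 0.5079 -0.263   0.1258] [-0.23  0.47  0.47] 0.6465232719434607
7.15 [ 0.5079 -0.263   0.1258] [-0.23  0.47  0.47] 0.6465232719434607
```

View pics/d6.png

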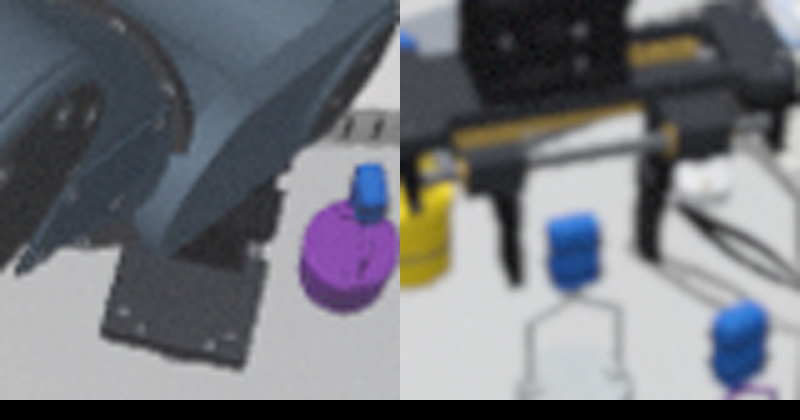

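>>> send_rows(fingers=[0.65,0.3,0.2,0.1,0.1,0.1,0.1,0.1], dp=[[-1.5,0.5,-2],[-1.5,0.5,-2],[-1.5,0.5,-2],[-1.5,0.5,-2],[-1.5,0.5,-2],[-1.5,0.5,-2],[-1.5,0.5,-2],[-1.5,0.5,-2]], turn=[[0,0,0],[0,0,0],[0,0,0],[0,0,0],[0,0,0],[0,0,0],[0,0,0],[0,0,0]])

```text
time_s: 7.82
position: [0.5063, -0.2625, 0.1238]
tcp_rot: [[-0.001, 0.236, 0.972], [-0.005, 0.972, -0.236], [-1.0, -0.005, 0.001]]
force: [-0.8, -1.5, 1.4]
opening: 0.294
```

```bash
python3 look.py d7 270 170 240 190
```

```text
7.9167 [ 0.5063 -0.2625  0.1238] [-0.46 -0.34  0.53] 0.2975155163030868
7.9167 [ 0.5063 -0.2625  0.1238] [-0.46 -0.34  0.53] 0.2975155163030868
7.9167 [ 0.5063 -0.2625  0.1238] [-0.46 -0.34  0.53] 0.2975155163030868
```

View pics/d7.png

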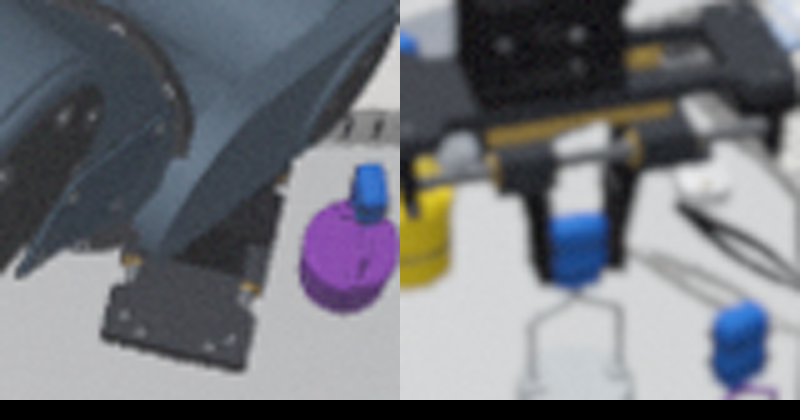

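>>> send_rows(fingers=[0.1,0.1,0.1,0.1,0.1,0.1,0.1,0.1,0.1,0.1], dp=[[0,0,4],[0,0,12],[0,0,25],[0,0,40],[0,0,56],[0,0,72],[0,0,88],[0,0,102],[0,0,112],[0,0,116]], turn=[[0,0,0],[0,0,0],[0,0,0],[0,0,0],[0,0,0],[0,0,0],[0,0,0],[0,0,0],[0,0,0],[0,0,0]])

```text
time_s: 8.75
position: [0.5069, -0.2629, 0.2418]
tcp_rot: [[0.002, 0.236, 0.972], [-0.007, 0.972, -0.236], [-1.0, -0.007, 0.004]]
force: [1.2, 0.0, -2.5]
opening: 0.298
```

>>> send_rows(fingers=[0.1,0.1,0.1,0.1,0.1,0.1,0.1,0.1,0.1,0.1], dp=[[4,6,0],[14,18,0],[26,34,0],[39,51,0],[52,68,0],[64,84,0],[74,97,0],[81,106,0],[85,112,0],[85,112,0]], turn=[[0,0,0.02],[0,0,0.06],[0,0,0.1],[0,0,0.15],[0,0,0.2],[0,0,0.24],[0,0,0.28],[0,0,0.3],[0,0,0.314],[0,0,0.314]])

```text
time_s: 9.58
position: [0.5923, -0.1494, 0.2411]
tcp_rot: [[0.003, -0.077, 0.997], [-0.005, 0.997, 0.077], [-1.0, -0.006, 0.003]]
force: [0.2, -0.9, -2.6]
opening: 0.299
```

```bash
python3 look.py d8 210 150 240 130;cat > hook.py <<'E'
from h import *
for n in('scene','top'):
    c=cap(n);P,xs,ys=cloud(c,np.ones((420,560),bool))
    hsv=cv2.cvtColor(c['img'],cv2.COLOR_BGR2HSV);m=cv2.inRange(hsv,(105,120,50),(125,255,255))[ys,xs]>0
    k=m&(P[:,2]>.15)&(P[:,2]<.3)&(abs(P[:,0]-.59)<.05)&(P[:,1]<0)&(P[:,1]>-.22)
    print(n,'grip',k.sum())
    if k.sum(): print(P[k].min(0),P[k].max(0))
    k=(P[:,2]>.165)&(P[:,2]<.225)&(P[:,1]<-.065)&(P[:,1]>-.19)&(P[:,0]>.54)&(P[:,0]<.64)&~m
    q=np.c_[P[k]*1000,xs[k],ys[k]];print(q[np.argsort(q[:,1])].round(0).astype(int).tolist())
E
python3 hook.py
```

```text
9.6833 [ 0.5915 -0.1511  0.2414] [ 0.25  0.29 -2.37] 0.2902314347191011
9.6833 [ 0.5915 -0.1511  0.2414] [ 0.25  0.29 -2.37] 0.2902314347191011
9.6833 [ 0.5915 -0.1511  0.2414] [ 0.25  0.29 -2.37] 0.2902314347191011
scene grip 132
[ 0.57554733 -0.16479062  0.2371219 ] [ 0.60897748 -0.1405698   0.28164166]
[[590, -180, 167, 287, 202], [599, -180, 168, 290, 201], [587, -180, 171, 286, 201], [593, -179, 169, 288, 201], [582, -179, 167, 284, 203], [596, -179, 168, 289, 201], [588, -179, 168, 286, 202], [599, -179, 170, 290, 200], [597, -178, 170, 289, 200], [603, -178, 168, 291, 200], [591, -177, 169, 287, 201], [586, -177, 167, 285, 202], [583, -177, 168, 284, 202], [603, -177, 170, 291, 199], [592, -177, 171, 287, 200], [589, -176, 172, 286, 200], [581, -176, 168, 283, 202], [601, -176, 171, 290, 199], [584, -176, 173, 284, 200], [586, -176, 172, 285, 200], [596, -175, 169, 288, 200], [584, -175, 170, 284, 201], [598, -175, 171, 289, 199], [596, -175, 175, 288, 198], [581, -175, 170, 283, 201], [608, -175, 168, 292, 199], [605, -175, 172, 291, 198], [611, -174, 167, 293, 199], [596, -1
[... 9146 characters left out ...]
-106, 200, 251, 181], [588, -103, 202, 250, 181], [589, -103, 195, 250, 182], [591, -100, 196, 249, 181], [590, -100, 193, 249, 182], [588, -97, 195, 248, 182], [588, -97, 190, 248, 183], [590, -95, 193, 247, 182], [588, -94, 191, 247, 183], [587, -92, 191, 246, 183], [587, -92, 187, 246, 184], [589, -89, 187, 245, 183], [588, -89, 183, 245, 184], [586, -87, 194, 244, 183], [587, -86, 185, 244, 184], [588, -84, 190, 243, 183], [586, -84, 189, 243, 184], [588, -81, 195, 242, 182], [588, -81, 190, 242, 183], [586, -79, 195, 241, 183], [588, -79, 196, 241, 182], [586, -76, 201, 240, 182], [586, -76, 195, 240, 183], [585, -74, 197, 239, 183], [587, -74, 198, 239, 182], [586, -71, 194, 238, 183]]
```

View pics/d8.png

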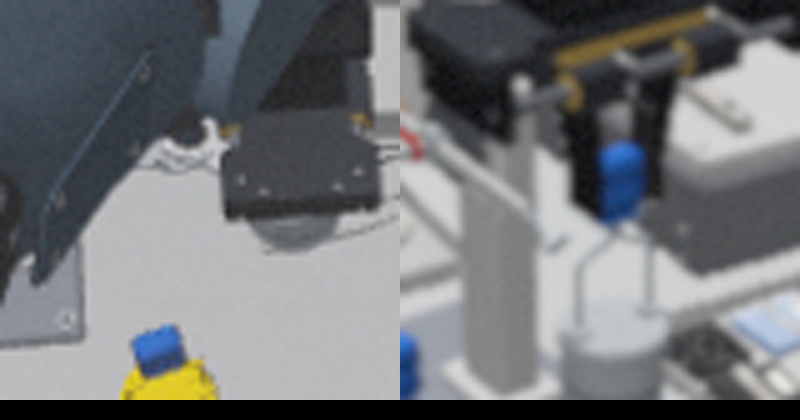

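>>> send_rows(fingers=[0.1,0.1,0.1,0.1,0.1,0.1,0.1,0.1,0.1,0.1], dp=[[-0.5,4,-1],[-1,11,-2],[-1.5,19,-2],[-2,27,-2],[-3,35,-2],[-3.5,43,-2],[-4,51,-2],[-4.5,57,-2],[-4.5,61,-2],[-4.5,61,-2]], turn=[[0,0,0],[0,0,0],[0,0,0],[0,0,0],[0,0,0],[0,0,0],[0,0,0],[0,0,0],[0,0,0],[0,0,0]])

```text
time_s: 10.62
position: [0.5868, -0.0895, 0.2397]
tcp_rot: [[0.003, -0.075, 0.997], [-0.006, 0.997, 0.075], [-1.0, -0.006, 0.003]]
force: [0.3, -0.2, -2.5]
opening: 0.297
```

```bash
python3 look.py d9 210 150 230 120;cat > hook2.py <<'E'
from h import *
c=cap('scene');P,xs,ys=cloud(c,np.ones((420,560),bool))
hsv=cv2.cvtColor(c['img'],cv2.COLOR_BGR2HSV);m=cv2.inRange(hsv,(105,120,50),(125,255,255))[ys,xs]>0
k=m&(P[:,2]>.12)&(P[:,2]<.3)&(abs(P[:,0]-.59)<.05)&(P[:,1]<0)&(P[:,1]>-.22)
print('grip',k.sum(),P[k].min(0).round(4),P[k].max(0).round(4))
zb=P[k][:,2].min()
k=(P[:,2]>zb-.05)&(P[:,2]<zb)&(P[:,1]<-.06)&(P[:,1]>-.125)&(P[:,0]>.555)&(P[:,0]<.62)&~m
q=np.c_[P[k]*1000,xs[k],ys[k]]
z=q[:,2]
print('legs left',np.median(q[q[:,0]<574],0).round(1),'right',np.median(q[q[:,0]>604],0).round(1))
mid=q[(q[:,0]>575)&(q[:,0]<604)];print(mid[np.argsort(-mid[:,2])].round(0).astype(int)[:60].tolist())
m=cv2.inRange(hsv,(0,160,80),(8,255,255))
P,_,_=cloud(c,m>0);k=(abs(P[:,0]-.56)<.05)&(P[:,1]>.11)&(P[:,1]<.17)&(P[:,2]>.15);print('pad',np.median(P[k],0).round(4),k.sum())
E
python3 hook2.py
```

```text
10.7167 [ 0.587  -0.0906  0.2397] [ 0.74  0.09 -2.05] 0.2919438019852934
10.7167 [ 0.587  -0.0906  0.2397] [ 0.74  0.09 -2.05] 0.2919438019852934
10.7167 [ 0.587  -0.0906  0.2397] [ 0.74  0.09 -2.05] 0.2919438019852934
grip 127 [ 0.5716 -0.1054  0.2361] [ 0.6043 -0.0813  0.2764]
legs left [567.6 -93.  203.6 263.  177. ] right [610.5 -89.8 204.  276.  172. ]
[[591, -96, 236, 271, 164], [597, -96, 234, 273, 164], [581, -99, 234, 268, 166], [595, -95, 234, 272, 164], [586, -95, 233, 269, 165], [579, -91, 233, 266, 165], [588, -96, 233, 270, 165], [591, -97, 233, 271, 165], [586, -94, 230, 269, 166], [591, -90, 227, 270, 166], [587, -93, 226, 269, 167], [589, -94, 226, 270, 167], [585, -91, 226, 268, 167], [587, -93, 224, 269, 168], [585, -91, 223, 268, 168], [592, -94, 223, 271, 168], [596, -87, 221, 271, 167], [582, -91, 221, 267, 169], [596, -92, 220, 272, 168], [599, -92, 220, 273, 168], [593, -88, 220, 270, 168], [586, -90, 219, 268, 169], [577, -90, 219, 265, 170], [579, -91, 219, 266, 170], [581, -92, 219, 267, 170], [575, -93, 218, 265, 171], [604, -89, 217, 274, 168], [602, -92, 216, 274, 169], [581, -88, 214, 266, 171], [591, -107, 206, 273, 176], [588, -63, 203, 264, 170], [586, -62, 203, 263, 170], [592, -105, 201, 273, 177], [590, -102, 201, 272, 177], [585, -62, 200, 263, 171], [590, -77, 200, 267, 173], [591, -68, 199, 266, 172], [589, -73, 199, 266, 173], [590, -103, 198, 272, 178], [587, -70, 198, 265, 173], [585, -68, 197, 264, 173], [590, -76, 197, 267, 174], [588, -74, 197, 266, 174], [594, -101, 196, 273, 178], [591, -80, 195, 268, 175], [590, -97, 195, 271, 178], [589, -78, 195, 267, 175], [587, -80, 193, 267, 176], [590, -97, 192, 271, 179], [586, -82, 192, 267, 177], [586, -93, 191, 269, 179], [592, -78, 191, 268, 176], [590, -82, 191, 268, 177], [590, -91, 189, 270, 179], [589, -82, 188, 268, 178], [592, -83, 188, 269, 178], [588, -84, 186, 268, 179]]
pad [0.5524 0.1237 0.2165] 20
```

View pics/d9.png

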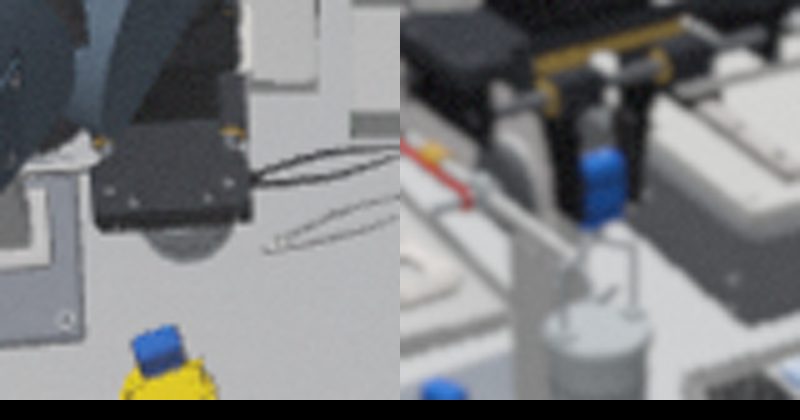

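```bash
cat > fz.py <<'E'
from h import *
F=[];Z=[]
for i in range(16):
    bot.capture('top');s=bot.read_state();F.append(s['force']);Z.append(s['position'])
F=np.array(F);print('F',F.mean(0).round(3),'se',(F.std(0)/4).round(3),'pos',np.mean(Z,0).round(4),s['time_s'],s['opening'])
E
python3 fz.py
```

```text
F [ 0.007  0.076 -2.239] se [0.099 0.136 0.167] pos [ 0.5869 -0.0909  0.2396] 11.5667 0.2934857204127136
```

>>> send_rows(fingers=[0.1,0.1,0.1,0.1,0.1,0.1,0.1,0.1,0.1,0.1], dp=[[0,0.5,-2],[0,1,-5],[0,1.5,-9],[0,1.5,-13],[0,1.5,-16],[0,1.5,-19],[0,1.5,-21],[0,1.5,-23],[0,1.5,-24],[0,1.5,-25]], turn=[[0,0,0],[0,0,0],[0,0,0],[0,0,0],[0,0,0],[0,0,0],[0,0,0],[0,0,0],[0,0,0],[0,0,0]])

```text
time_s: 12.4
position: [0.5869, -0.0892, 0.2146]
tcp_rot: [[0.003, -0.074, 0.997], [-0.007, 0.997, 0.074], [-1.0, -0.007, 0.003]]
force: [-0.2, 0.0, -3.5]
opening: 0.297
```

```bash
python3 look.py d10 210 150 230 120; python3 hook2.py; python3 fz.py
```

```text
12.5 [ 0.5868 -0.0892  0.2145] [-0.06  0.89 -2.67] 0.29337679849621723
12.5 [ 0.5868 -0.0892  0.2145] [-0.06  0.89 -2.67] 0.29337679849621723
12.5 [ 0.5868 -0.0892  0.2145] [-0.06  0.89 -2.67] 0.29337679849621723
grip 127 [ 0.5704 -0.1032  0.2108] [ 0.6047 -0.0821  0.2538]
legs left [566.4 -91.5 179.9 262.  184. ] right [610.2 -87.2 179.  276.  179. ]
[[576, -96, 210, 266, 174], [579, -96, 209, 267, 174], [589, -94, 209, 270, 173], [599, -92, 208, 273, 172], [593, -93, 207, 271, 173], [586, -95, 207, 269, 174], [584, -93, 207, 268, 174], [596, -92, 206, 272, 173], [592, -104, 204, 273, 176], [591, -91, 204, 270, 174], [586, -94, 204, 269, 175], [591, -91, 201, 270, 175], [591, -102, 200, 272, 177], [593, -103, 200, 273, 177], [587, -92, 199, 269, 176], [585, -90, 199, 268, 176], [588, -85, 198, 268, 175], [588, -102, 198, 271, 178], [591, -91, 198, 270, 176], [593, -92, 198, 271, 176], [582, -90, 197, 267, 177], [591, -101, 197, 272, 178], [594, -102, 196, 273, 178], [586, -67, 196, 264, 173], [585, -90, 196, 268, 177], [578, -92, 196, 266, 178], [585, -62, 194, 263, 173], [590, -76, 194, 267, 175], [599, -87, 194, 272, 176], [603, -90, 194, 274, 176], [587, -80, 194, 267, 176], [582, -90, 194, 267, 178], [589, -98, 193, 271, 179], [577, -89, 192, 265, 179], [588, -95, 192, 270, 179], [580, -89, 191, 266, 179], [588, -85, 190, 268, 178], [590, -86, 189, 269, 178], [588, -95, 189, 270, 180], [577, -89, 189, 265, 180], [589, -89, 188, 269, 179], [588, -84, 186, 268, 179]]
pad [0.5518 0.1237 0.2171] 19
F [-0.191  0.006 -2.195] se [0.103 0.128 0.114] pos [ 0.5869 -0.0892  0.2147] 13.35 0.29758314615999015
```

View pics/d10.png

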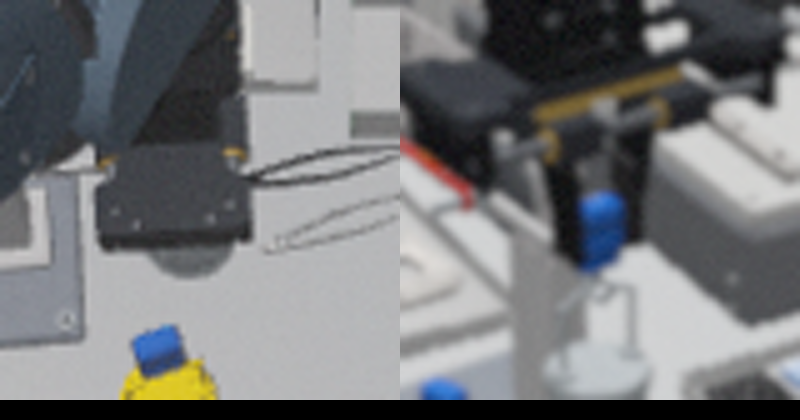

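>>> send_rows(fingers=[0.1,0.1,0.1,0.1,0.1,0.1,0.1,0.1,0.1,0.1], dp=[[0,0.5,-1],[0,1,-2],[0,1,-3],[0,1,-4],[0,1,-5],[0,1,-6],[0,1,-7],[0,1,-8],[0,1,-9],[0,1.2,-10]], turn=[[0,0,0],[0,0,0],[0,0,0],[0,0,0],[0,0,0],[0,0,0],[0,0,0],[0,0,0],[0,0,0],[0,0,0]])

```text
time_s: 14.18
position: [0.587, -0.088, 0.2046]
tcp_rot: [[0.004, -0.074, 0.997], [-0.007, 0.997, 0.074], [-1.0, -0.007, 0.003]]
force: [0.1, 0.1, -1.8]
opening: 0.297
```

```bash
python3 fz.py; python3 look.py d11 210 150 230 120; python3 hook2.py
```

```text
F [ 0.057  0.229 -1.828] se [0.108 0.11  0.096] pos [ 0.5869 -0.088   0.2046] 14.9833 0.2901662638164313
15.0833 [ 0.5869 -0.0879  0.2046] [ 0.93 -0.68 -1.87] 0.2977116314628719
15.0833 [ 0.5869 -0.0879  0.2046] [ 0.93 -0.68 -1.87] 0.2977116314628719
15.0833 [ 0.5869 -0.0879  0.2046] [ 0.93 -0.68 -1.87] 0.2977116314628719
grip 118 [ 0.5706 -0.102   0.2017] [ 0.6045 -0.0805  0.2448]
legs left [567.6 -89.1 174.5 262.  187. ] right [610.3 -87.5 168.1 276.  183.5]
[[599, -91, 202, 273, 174], [588, -95, 200, 270, 176], [598, -93, 200, 273, 175], [577, -93, 200, 266, 177], [596, -91, 200, 272, 175], [580, -94, 199, 267, 177], [592, -94, 199, 271, 176], [594, -95, 199, 272, 176], [583, -93, 198, 268, 177], [592, -104, 198, 273, 178], [586, -93, 197, 269, 177], [591, -107, 197, 273, 179], [587, -92, 193, 269, 178], [591, -100, 193, 272, 179], [592, -88, 193, 270, 177], [590, -97, 192, 271, 179], [590, -103, 192, 272, 180], [584, -93, 192, 268, 179], [587, -87, 191, 268, 178], [591, -90, 191, 270, 178], [589, -98, 190, 271, 180], [588, -90, 189, 269, 179], [591, -91, 189, 270, 179], [587, -81, 188, 267, 178], [589, -93, 187, 270, 180], [583, -88, 187, 267, 180], [586, -88, 186, 268, 180], [588, -89, 186, 269, 180], [577, -93, 185, 266, 182], [580, -88, 184, 266, 181], [589, -93, 184, 270, 181], [576, -91, 184, 265, 182], [592, -94, 184, 271, 181], [587, -91, 184, 269, 181], [583, -89, 184, 267, 181], [588, -79, 183, 267, 179], [603, -90, 182, 274, 180], [601, -88, 181, 273, 180], [576, -90, 181, 265, 183]]
pad [0.5513 0.1228 0.2206] 21
```

View pics/d11.png

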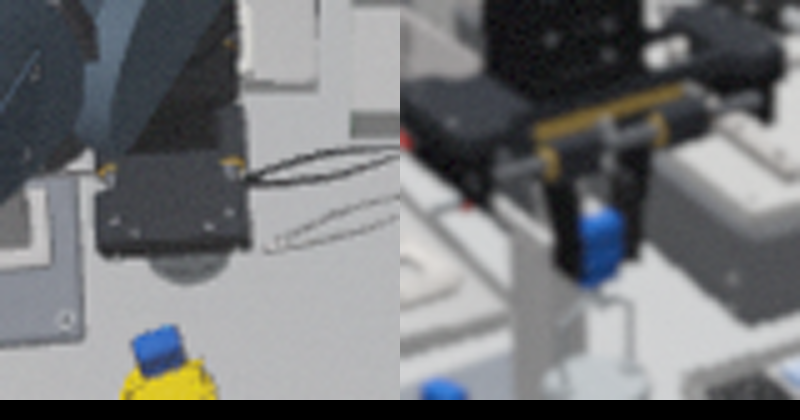

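>>> send_rows(fingers=[0.1,0.1,0.1,0.1,0.1,0.1,0.1,0.1,0.1,0.1], dp=[[0,0.1,-1],[0,0.2,-2],[0,0.3,-3],[0,0.4,-4],[0,0.5,-5],[0,0.6,-6],[0,0.8,-7],[0,1,-8],[0,1.1,-9],[0,1.2,-10]], turn=[[0,0,0],[0,0,0],[0,0,0],[0,0,0],[0,0,0],[0,0,0],[0,0,0],[0,0,0],[0,0,0],[0,0,0]])

```text
time_s: 15.97
position: [0.5869, -0.0866, 0.1946]
tcp_rot: [[0.003, -0.074, 0.997], [-0.006, 0.997, 0.074], [-1.0, -0.007, 0.003]]
force: [0.5, 0.7, -0.1]
opening: 0.294
```

```bash
python3 fz.py;  python3 hook2.py
```

```text
F [ 0.187  0.766 -0.731] se [0.124 0.111 0.11 ] pos [ 0.5869 -0.0867  0.1946] 16.7667 0.29767850823014946
grip 112 [ 0.5711 -0.1011  0.192 ] [ 0.6053 -0.0826  0.2322]
legs left [567.7 -88.9 160.6 262.  190. ] right [610.6 -85.3 156.7 275.  186. ]
[[581, -97, 192, 268, 180], [588, -95, 191, 270, 179], [577, -93, 191, 266, 180], [596, -91, 190, 272, 178], [599, -92, 190, 273, 178], [580, -94, 190, 267, 180], [592, -93, 190, 271, 179], [595, -94, 189, 272, 179], [586, -94, 188, 269, 180], [592, -105, 187, 273, 182], [590, -103, 186, 272, 182], [592, -89, 185, 270, 180], [590, -103, 183, 272, 183], [593, -103, 183, 273, 183], [591, -90, 182, 270, 181], [589, -88, 182, 269, 181], [587, -86, 181, 268, 181], [588, -96, 180, 270, 183], [591, -91, 180, 270, 182], [590, -96, 180, 271, 183], [589, -89, 179, 269, 182], [587, -81, 179, 267, 181], [589, -99, 178, 271, 184], [587, -86, 178, 268, 182], [586, -88, 176, 268, 183], [577, -88, 176, 265, 184], [585, -85, 175, 267, 183], [589, -93, 175, 270, 184], [597, -85, 175, 271, 182], [583, -88, 175, 267, 184], [590, -86, 175, 269, 183], [581, -87, 174, 266, 184], [588, -79, 174, 267, 182], [575, -85, 172, 264, 185], [581, -87, 172, 266, 185], [578, -85, 171, 265, 185], [590, -86, 171, 269, 184]]
pad [0.5509 0.1212 0.2279] 30
```

>>> send_rows(fingers=[0.1,0.1,0.1,0.1,0.1,0.1], dp=[[0,0.4,-0.7],[0,0.8,-1.4],[0,1.2,-2.1],[0,1.6,-2.8],[0,2,-3.4],[0,2.2,-4]], turn=[[0,0,0],[0,0,0],[0,0,0],[0,0,0],[0,0,0],[0,0,0]])

```text
time_s: 17.32
position: [0.5873, -0.085, 0.1907]
tcp_rot: [[0.004, -0.074, 0.997], [-0.007, 0.997, 0.074], [-1.0, -0.008, 0.004]]
force: [0.7, -2.0, -0.5]
opening: 0.295
```

```bash
python3 fz.py; python3 fz.py;  python3 look.py d12 210 150 230 120
```

```text
F [ 1.16  -1.64  -0.942] se [0.132 0.157 0.116] pos [ 0.5872 -0.0847  0.1907] 18.1167 0.30115786490501867
F [ 1.936 -1.753 -0.716] se [0.122 0.096 0.141] pos [ 0.5871 -0.0846  0.1907] 18.9167 0.29341851527097745
19.0167 [ 0.587  -0.0846  0.1907] [ 2.21 -2.   -0.61] 0.29448481167792795
19.0167 [ 0.587  -0.0846  0.1907] [ 2.21 -2.   -0.61] 0.29448481167792795
19.0167 [ 0.587  -0.0846  0.1907] [ 2.21 -2.   -0.61] 0.29448481167792795
```

View pics/d12.png

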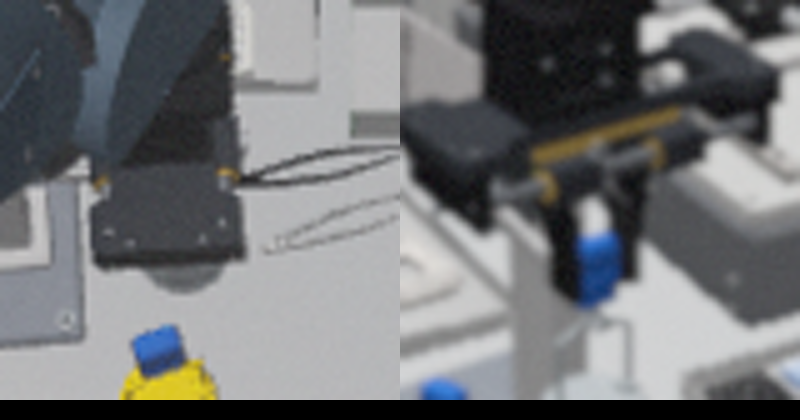

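>>> send_rows(fingers=[0.1,0.1,0.1,0.1], dp=[[0.3,-0.5,0],[0.5,-1,0],[0.7,-1.3,0],[0.7,-1.3,0]], turn=[[0,0,0],[0,0,0],[0,0,0],[0,0,0]])

```text
time_s: 19.35
position: [0.5872, -0.085, 0.1905]
tcp_rot: [[0.002, -0.074, 0.997], [-0.005, 0.997, 0.074], [-1.0, -0.005, 0.002]]
force: [0.7, 1.5, 1.7]
opening: 0.298
```

```bash
python3 fz.py; python3 hook2.py
```

```text
F [ 0.624  0.996 -0.457] se [0.143 0.136 0.11 ] pos [ 0.5874 -0.0857  0.1906] 20.15 0.29527308490581416
grip 114 [ 0.5705 -0.1017  0.1871] [ 0.6047 -0.0825  0.2298]
legs left [568.2 -87.7 158.2 262.  190.5] right [610.4 -83.4 153.5 275.  188. ]
[[583, -95, 187, 268, 181], [592, -93, 186, 271, 180], [590, -91, 186, 270, 180], [579, -90, 186, 266, 181], [586, -93, 185, 269, 181], [596, -91, 184, 272, 180], [591, -106, 184, 273, 183], [579, -84, 183, 265, 181], [591, -101, 182, 272, 183], [591, -89, 182, 270, 181], [591, -106, 181, 273, 184], [590, -103, 180, 272, 184], [588, -89, 180, 269, 182], [588, -100, 179, 271, 184], [587, -86, 178, 268, 182], [592, -88, 178, 270, 182], [588, -90, 177, 269, 183], [587, -86, 175, 268, 183], [588, -80, 175, 267, 182], [590, -92, 175, 270, 184], [590, -97, 174, 271, 185], [593, -87, 174, 270, 183], [583, -87, 174, 267, 184], [586, -88, 173, 268, 184], [588, -89, 173, 269, 184], [587, -80, 172, 267, 183], [575, -91, 172, 265, 186], [597, -85, 172, 271, 183], [581, -87, 171, 266, 185], [590, -91, 171, 270, 185], [584, -86, 170, 267, 185], [580, -87, 169, 266, 186], [591, -85, 168, 269, 185], [579, -84, 164, 265, 187]]
pad [0.5522 0.1217 0.232 ] 29
```

>>> send_rows(fingers=[0.1,0.1,0.1,0.1,0.1], dp=[[0,0.1,-0.6],[0,0.2,-1.2],[0,0.3,-1.8],[0,0.4,-2.4],[0,0.4,-2.6]], turn=[[0,0,0],[0,0,0],[0,0,0],[0,0,0],[0,0,0]])

```text
time_s: 20.62
position: [0.5876, -0.0854, 0.188]
tcp_rot: [[0.003, -0.074, 0.997], [-0.006, 0.997, 0.074], [-1.0, -0.007, 0.003]]
force: [-0.3, 0.3, 0.2]
opening: 0.295
```

```bash
python3 fz.py;python3 fz.py; python3 hook2.py|tail -1
```

```text
F [0.152 1.218 0.011] se [0.118 0.124 0.151] pos [ 0.5876 -0.0855  0.188 ] 21.4167 0.2951322337442442
F [0.056 1.264 0.045] se [0.08  0.135 0.094] pos [ 0.5876 -0.0855  0.188 ] 22.2167 0.2962396163280175
pad [0.5515 0.1199 0.2327] 32
```

>>> send_rows(fingers=[0.1,0.1,0.1], dp=[[0,0.2,0],[0,0.4,0],[0,0.4,0]], turn=[[0,0,0],[0,0,0],[0,0,0]])

```text
time_s: 22.52
position: [0.5876, -0.0854, 0.1881]
tcp_rot: [[0.003, -0.074, 0.997], [-0.007, 0.997, 0.074], [-1.0, -0.007, 0.003]]
force: [0.8, 0.7, -0.3]
opening: 0.296
```

```bash
python3 fz.py; python3 hook2.py|tail -1; python3 look.py d13 210 150 230 120
```

```text
F [ 0.103 -0.24  -0.523] se [0.099 0.138 0.147] pos [ 0.5876 -0.0853  0.188 ] 23.3167 0.29629682986667294
pad [0.5519 0.1206 0.2333] 33
23.4667 [ 0.5876 -0.0852  0.188 ] [-0.26 -1.14 -0.91] 0.2961675355023242
23.4667 [ 0.5876 -0.0852  0.188 ] [-0.26 -1.14 -0.91] 0.2961675355023242
23.4667 [ 0.5876 -0.0852  0.188 ] [-0.26 -1.14 -0.91] 0.2961675355023242
```

View pics/d13.png

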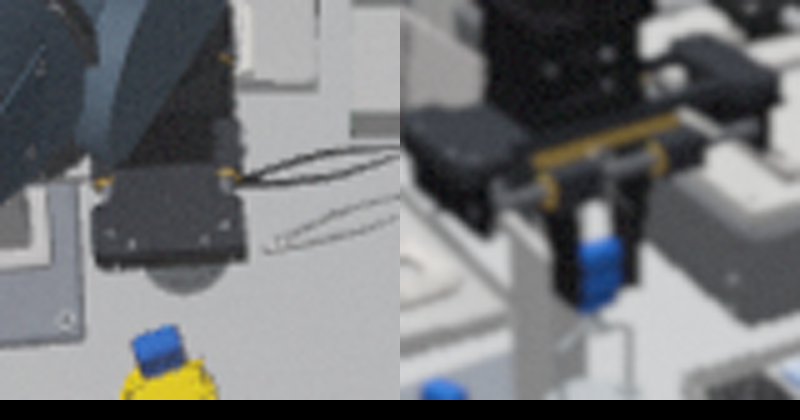

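>>> send_rows(fingers=[0.1,0.1,0.1,0.1,0.1], dp=[[0,-0.1,-0.5],[0,-0.1,-1],[0,-0.2,-1.5],[0,-0.2,-2],[0,-0.2,-2]], turn=[[0,0,0],[0,0,0],[0,0,0],[0,0,0],[0,0,0]])

```text
time_s: 23.88
position: [0.5875, -0.085, 0.1859]
tcp_rot: [[0.003, -0.074, 0.997], [-0.006, 0.997, 0.074], [-1.0, -0.006, 0.003]]
force: [-0.2, 1.2, 0.3]
opening: 0.297
```

```bash
python3 fz.py;python3 fz.py; python3 hook2.py
```

```text
F [0.337 1.338 0.281] se [0.109 0.102 0.125] pos [ 0.5876 -0.0853  0.186 ] 24.6833 0.2961190306455676
F [0.394 1.171 0.209] se [0.124 0.137 0.097] pos [ 0.5876 -0.0854  0.186 ] 25.4833 0.2965957450965979
grip 112 [ 0.5718 -0.1007  0.182 ] [ 0.6042 -0.0823  0.2234]
legs left [567.9 -87.7 145.9 262.  194. ] right [610.9 -84.1 146.7 275.  189.5]
[[596, -91, 181, 272, 181], [590, -92, 181, 270, 182], [592, -94, 181, 271, 182], [595, -89, 181, 271, 181], [588, -90, 180, 269, 182], [600, -89, 179, 273, 181], [579, -89, 179, 266, 183], [582, -90, 179, 267, 183], [585, -89, 178, 268, 183], [592, -105, 177, 273, 185], [590, -102, 177, 272, 185], [587, -91, 175, 269, 184], [590, -98, 174, 271, 185], [593, -86, 173, 270, 183], [591, -84, 173, 269, 183], [591, -101, 173, 272, 186], [592, -89, 172, 270, 184], [587, -86, 172, 268, 184], [587, -91, 172, 269, 185], [586, -88, 170, 268, 185], [591, -96, 170, 271, 186], [591, -89, 170, 270, 185], [587, -81, 170, 267, 184], [596, -86, 170, 271, 184], [585, -85, 169, 267, 185], [589, -93, 169, 270, 186], [580, -87, 168, 266, 186], [588, -91, 168, 269, 186], [583, -87, 168, 267, 186], [577, -87, 167, 265, 187], [579, -89, 167, 266, 187], [588, -83, 164, 268, 186], [592, -88, 163, 270, 187], [590, -86, 162, 269, 187], [578, -85, 162, 265, 188]]
pad [0.5504 0.1193 0.2346] 32
```

>>> send_rows(fingers=[0.31,0.33,0.35,0.38,0.42,0.46,0.5,0.5,0.5,0.5], dp=[[0,0,0],[0,0,0],[0,0,0],[0,0,0],[0,0,0],[0,0,0],[0,0,0],[0,0,0],[0,0,0],[0,0,0]], turn=[[0,0,0],[0,0,0],[0,0,0],[0,0,0],[0,0,0],[0,0,0],[0,0,0],[0,0,0],[0,0,0],[0,0,0]])

```text
time_s: 26.37
position: [0.5876, -0.0854, 0.186]
tcp_rot: [[0.003, -0.074, 0.997], [-0.007, 0.997, 0.074], [-1.0, -0.007, 0.003]]
force: [-0.3, 0.3, 0.3]
opening: 0.498
```

```bash
python3 fz.py; python3 hook2.py; python3 look.py d14 210 150 230 120
```

```text
F [0.018 0.094 0.037] se [0.109 0.115 0.107] pos [ 0.5876 -0.0854  0.186 ] 27.1667 0.4968782187974615
grip 131 [ 0.5626 -0.1009  0.1812] [ 0.5995 -0.0789  0.2273]
legs left [567.7 -87.9 149.2 262.  193.5] right [611.1 -83.7 146.5 275.  189. ]
[[587, -92, 181, 269, 182], [590, -92, 181, 270, 182], [595, -89, 181, 271, 181], [583, -93, 180, 268, 183], [579, -90, 180, 266, 183], [593, -92, 180, 271, 182], [588, -106, 179, 272, 185], [601, -88, 179, 273, 181], [582, -89, 178, 267, 183], [589, -89, 176, 269, 183], [593, -102, 176, 273, 185], [589, -105, 175, 272, 186], [589, -98, 175, 271, 185], [585, -89, 174, 268, 184], [588, -90, 174, 269, 184], [592, -88, 172, 270, 184], [595, -83, 172, 270, 183], [586, -88, 171, 268, 185], [588, -89, 170, 269, 185], [591, -96, 170, 271, 186], [585, -84, 169, 267, 185], [588, -79, 169, 267, 184], [590, -91, 168, 270, 186], [598, -82, 167, 271, 184], [593, -85, 167, 270, 185], [582, -84, 166, 266, 186], [589, -87, 166, 269, 186], [587, -91, 165, 269, 187], [590, -92, 165, 270, 187], [586, -83, 165, 267, 186], [579, -84, 165, 265, 187], [581, -86, 164, 266, 187], [589, -82, 164, 268, 186], [575, -85, 163, 264, 188], [578, -85, 162, 265, 188]]
pad [0.5502 0.1197 0.235 ] 31
27.3167 [ 0.5876 -0.0854  0.186 ] [-0.32  0.18  0.37] 0.5016081240008285
27.3167 [ 0.5876 -0.0854  0.186 ] [-0.32  0.18  0.37] 0.5016081240008285
27.3167 [ 0.5876 -0.0854  0.186 ] [-0.32  0.18  0.37] 0.5016081240008285
```

View pics/d14.png

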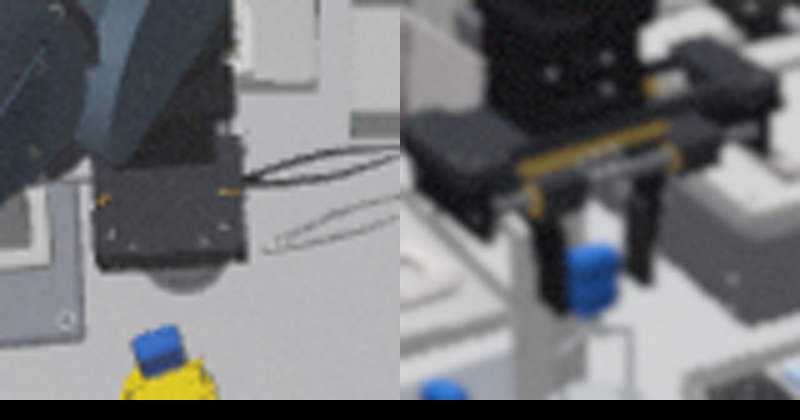

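```bash
cat > pot.py <<'E'
from h import *
c=cap('scene');P,xs,ys=cloud(c,np.ones((420,560),bool))
hsv=cv2.cvtColor(c['img'],cv2.COLOR_BGR2HSV);m=cv2.inRange(hsv,(105,120,50),(125,255,255))[ys,xs]>0
r=(abs(P[:,0]-.588)<.055)&(abs(P[:,1]+.09)<.045)
for z0 in np.arange(.05,.235,.01):
    k=r&(P[:,2]>z0)&(P[:,2]<z0+.01)
    q=P[k];b=P[k&m]
    if len(q):print(round(z0,3),len(q),'x',q[:,0].min().round(3),q[:,0].max().round(3),'y',q[:,1].min().round(3),q[:,1].max().round(3),'blue',len(b),(b[:,0].min().round(3),b[:,0].max().round(3),np.median(b[:,1]).round(3)) if len(b) else '')
cv2.imwrite('pics/pot%d.png'%int(bot.read_state()['time_s']*100),cv2.resize(c['img'][150:240,225:315],(600,600),interpolation=2));print(bot.read_state()['time_s'])
E
python3 pot.py
```

```text
0.06 23 x 0.566 0.608 y -0.111 -0.073 blue 0 
0.07 58 x 0.563 0.607 y -0.113 -0.077 blue 0 
0.08 50 x 0.563 0.615 y -0.113 -0.077 blue 0 
0.09 60 x 0.563 0.608 y -0.112 -0.079 blue 0 
0.1 52 x 0.563 0.606 y -0.113 -0.074 blue 0 
0.11 203 x 0.561 0.618 y -0.115 -0.058 blue 0 
0.12 24 x 0.564 0.616 y -0.105 -0.072 blue 0 
0.13 9 x 0.568 0.613 y -0.087 -0.081 blue 0 
0.14 11 x 0.566 0.614 y -0.09 -0.081 blue 0 
0.15 8 x 0.567 0.613 y -0.09 -0.08 blue 0 
0.16 21 x 0.57 0.612 y -0.09 -0.079 blue 0 
0.17 18 x 0.581 0.6 y -0.104 -0.086 blue 0 
0.18 36 x 0.562 0.616 y -0.1 -0.074 blue 22 (np.float64(0.576), np.float64(0.593), np.float64(-0.091))
0.19 89 x 0.558 0.623 y -0.1 -0.075 blue 34 (np.float64(0.566), np.float64(0.597), np.float64(-0.091))
0.2 79 x 0.557 0.622 y -0.099 -0.073 blue 33 (np.float64(0.566), np.float64(0.602), np.float64(-0.093))
0.21 87 x 0.556 0.623 y -0.101 -0.072 blue 36 (np.float64(0.567), np.float64(0.6), np.float64(-0.091))
0.22 52 x 0.555 0.625 y -0.102 -0.074 blue 4 (np.float64(0.562), np.float64(0.567), np.float64(-0.097))
0.23 68 x 0.552 0.628 y -0.101 -0.069 blue 0 
27.3667
```

```bash
ls pics/pot*
```

```text
pics/pot2736.png
```

View pics/pot2736.png

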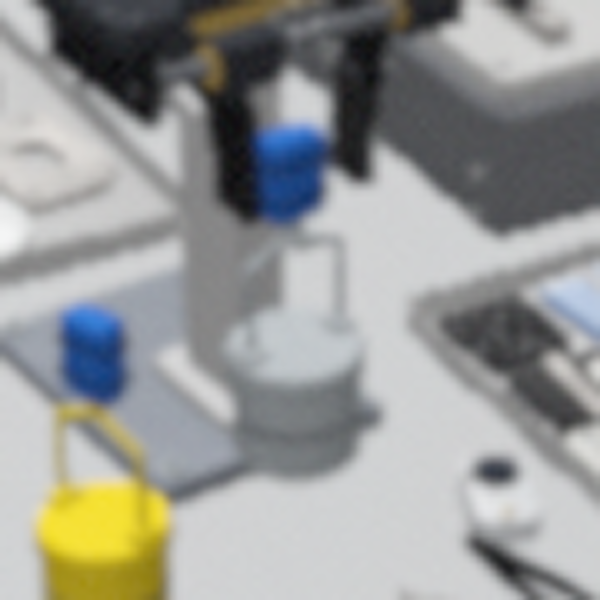

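>>> send_rows(fingers=[0.52,0.54,0.57,0.6,0.64,0.68,0.72,0.75,0.75,0.75], dp=[[0,0,0],[0,0,0],[0,0,0],[0,0,0],[0,0,0],[0,0,0],[0,0,0],[0,0,0],[0,0,0],[0,0,0]], turn=[[0,0,0],[0,0,0],[0,0,0],[0,0,0],[0,0,0],[0,0,0],[0,0,0],[0,0,0],[0,0,0],[0,0,0]])

```text
time_s: 28.2
position: [0.5876, -0.0854, 0.186]
tcp_rot: [[0.003, -0.074, 0.997], [-0.007, 0.997, 0.074], [-1.0, -0.007, 0.003]]
force: [0.6, -0.2, 0.0]
opening: 0.745
```

```bash
python3 fz.py; python3 hook2.py | tail -1; python3 pot.py; mv pics/pot29* pics/p2.png;ls pics|tail -4
```

```text
F [-0.262 -0.143 -0.339] se [0.136 0.114 0.118] pos [ 0.5876 -0.0854  0.186 ] 29.0 0.759585540342213
pad [0.5522 0.121  0.2345] 29
0.06 22 x 0.565 0.609 y -0.114 -0.078 blue 0 
0.07 57 x 0.563 0.607 y -0.114 -0.077 blue 0 
0.08 61 x 0.563 0.616 y -0.113 -0.08 blue 0 
0.09 53 x 0.564 0.607 y -0.112 -0.079 blue 0 
0.1 51 x 0.562 0.605 y -0.113 -0.079 blue 0 
0.11 200 x 0.561 0.617 y -0.116 -0.059 blue 0 
0.12 30 x 0.563 0.616 y -0.105 -0.063 blue 0 
0.13 8 x 0.567 0.613 y -0.088 -0.08 blue 0 
0.14 10 x 0.567 0.615 y -0.089 -0.08 blue 0 
0.15 10 x 0.567 0.613 y -0.09 -0.084 blue 0 
0.16 20 x 0.572 0.613 y -0.092 -0.079 blue 0 
0.17 17 x 0.579 0.593 y -0.104 -0.049 blue 0 
0.18 49 x 0.548 0.625 y -0.098 -0.045 blue 19 (np.float64(0.576), np.float64(0.594), np.float64(-0.091))
0.19 80 x 0.548 0.633 y -0.101 -0.076 blue 26 (np.float64(0.577), np.float64(0.597), np.float64(-0.092))
0.2 85 x 0.548 0.631 y -0.102 -0.077 blue 28 (np.float64(0.576), np.float64(0.597), np.float64(-0.092))
0.21 86 x 0.546 0.635 y -0.101 -0.075 blue 30 (np.float64(0.576), np.float64(0.597), np.float64(-0.09))
0.22 49 x 0.545 0.634 y -0.104 -0.075 blue 0 
0.23 67 x 0.542 0.637 y -0.103 -0.074 blue 0 
29.1
scene2.png
top0.png
top1.png
top2.png
```

View pics/p2.png

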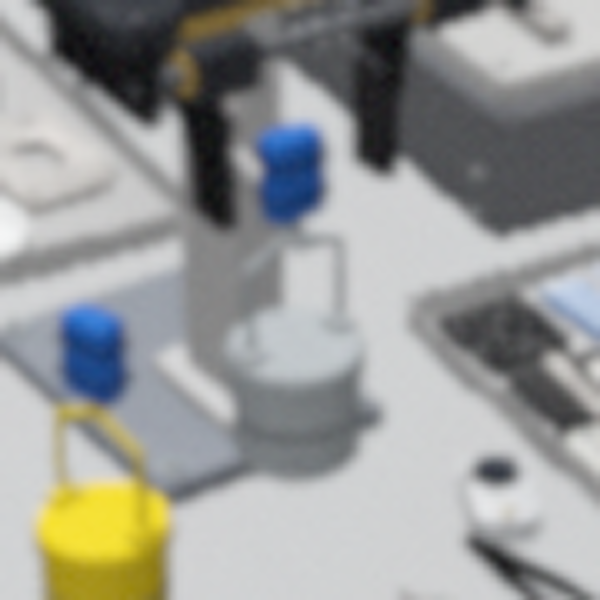

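>>> send_rows(fingers=[0.75,0.75,0.75,0.75,0.75,0.75,0.75,0.75,0.75,0.75], dp=[[0,0,3],[0,0,8],[0,0,15],[0,0,25],[0,0,38],[0,0,53],[0,0,70],[0,0,90],[0,0,110],[0,0,125]], turn=[[0,0,0],[0,0,0],[0,0,0],[0,0,0],[0,0,0],[0,0,0],[0,0,0],[0,0,0],[0,0,0],[0,0,0]])

```text
time_s: 29.93
position: [0.5882, -0.0856, 0.3142]
tcp_rot: [[0.007, -0.074, 0.997], [-0.008, 0.997, 0.074], [-1.0, -0.008, 0.006]]
force: [0.2, -0.3, 0.2]
opening: 0.75
```

>>> send_rows(fingers=[0.75,0.75,0.75,0.75,0.75,0.75,0.75,0.75], dp=[[-10,-15,5],[-25,-45,8],[-40,-80,8],[-60,-115,8],[-80,-150,8],[-95,-180,8],[-100,-190,8],[-100,-190,8]], turn=[[0,0,0],[0,0,0],[0,0,0],[0,0,0],[0,0,0],[0,0,0],[0,0,0],[0,0,0]])

```text
time_s: 30.6
position: [0.4873, -0.2782, 0.3232]
tcp_rot: [[0.008, -0.07, 0.998], [-0.01, 0.998, 0.07], [-1.0, -0.01, 0.007]]
force: [1.2, 0.8, -0.5]
opening: 0.747
```

```bash
python3 hook2.py
python3 - <<'E'
from h import *
s=cap('scene','fin_s.png');c=cap('top','fin_t.png')
o=np.zeros((480,800,3),np.uint8);o[:480,:480]=cv2.resize(s['img'][115:235,205:325],(480,480),interpolation=2)
o[:320,480:]=cv2.resize(c['img'][140:260,140:260],(320,320),interpolation=2);cv2.imwrite('pics/fin.png',o)
print(bot.read_state()['time_s'])
E
```

```text
grip 102 [ 0.5758 -0.096   0.1822] [ 0.5966 -0.081   0.2179]
legs left [567.8 -87.6 152.8 262.  193. ] right [611.7 -82.8 149.1 275.  189. ]
[[577, -88, 182, 265, 182], [578, -81, 182, 264, 181], [587, -92, 181, 269, 182], [580, -93, 181, 267, 183], [600, -91, 180, 273, 181], [591, -91, 180, 270, 182], [584, -92, 179, 268, 183], [594, -91, 179, 271, 182], [580, -88, 179, 266, 183], [599, -86, 178, 272, 181], [588, -91, 178, 269, 183], [593, -103, 176, 273, 185], [590, -103, 174, 272, 186], [586, -87, 173, 268, 184], [589, -88, 173, 269, 184], [589, -100, 173, 271, 186], [594, -84, 172, 270, 183], [588, -95, 170, 270, 186], [594, -85, 170, 270, 184], [596, -86, 169, 271, 184], [592, -88, 169, 270, 185], [580, -87, 169, 266, 186], [585, -83, 168, 267, 185], [588, -84, 168, 268, 185], [579, -89, 167, 266, 187], [591, -83, 166, 269, 185], [584, -85, 166, 267, 186], [587, -86, 166, 268, 186], [590, -75, 166, 267, 184], [578, -86, 166, 265, 187], [590, -86, 166, 269, 186], [591, -91, 164, 270, 187], [577, -88, 164, 265, 188], [589, -87, 163, 269, 187]]
pad [nan nan nan] 0
30.75
  return _methods._mean(a, axis=axis, dtype=dtype,
  ret = um.true_divide(
```

View pics/fin.png

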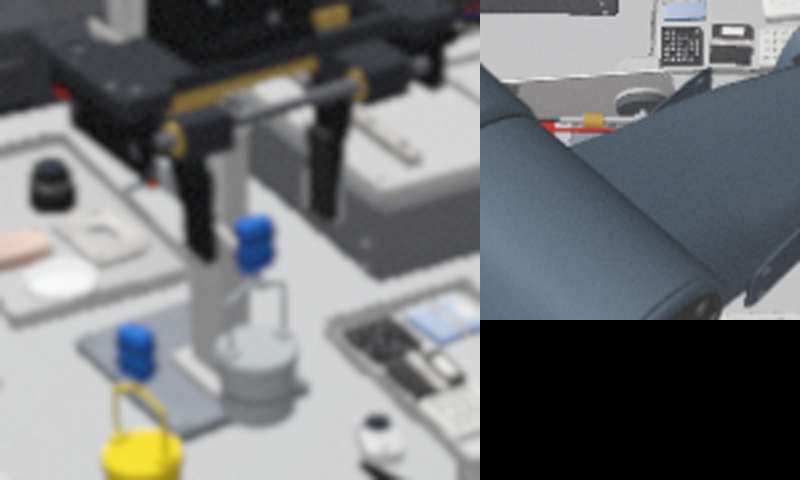

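>>> send_rows(fingers=[0.75,0.75,0.75,0.75,0.75,0.75,0.75,0.75], dp=[[-5,-30,5],[-15,-65,10],[-30,-100,10],[-45,-135,10],[-60,-165,10],[-70,-190,10],[-75,-200,10],[-75,-200,10]], turn=[[0,0,0],[0,0,0],[0,0,0],[0,0,0],[0,0,0],[0,0,0],[0,0,0],[0,0,0]])

```text
time_s: 31.42
position: [0.4139, -0.4753, 0.3322]
tcp_rot: [[0.007, -0.074, 0.997], [-0.007, 0.997, 0.074], [-1.0, -0.008, 0.007]]
force: [-0.2, 0.6, -0.8]
opening: 0.751
```

```bash
python3 hook2.py|tail -1
python3 - <<'E'
from h import *
s=cap('scene','fin2_s.png');c=cap('top','fin2_t.png')
o=np.zeros((480,800,3),np.uint8);o[:480,:480]=cv2.resize(s['img'][115:235,205:325],(480,480),interpolation=2)
o[:320,480:]=cv2.resize(c['img'][140:260,140:260],(320,320),interpolation=2);cv2.imwrite('pics/fin2.png',o)
for cc in (s,c):
    P,xs,ys=cloud(cc,np.ones((420,560),bool));h=cv2.cvtColor(cc['img'],cv2.COLOR_BGR2HSV)[ys,xs]
    k=(P[:,0]>.53)&(P[:,0]<.585)&(P[:,1]>.1)&(P[:,1]<.17)&(P[:,2]>.19)&(P[:,2]<.27)
    q=np.c_[P[k]*1000,h[k]];q=q[np.argsort(q[:,1])];red=(q[:,4]>150)
    print('red',q[red][:,:3].round(0).astype(int).tolist());print('other',q[~red].round(0).astype(int).tolist())
print(bot.read_state()['time_s'])
E
```

```text
red [[557, 106, 234], [554, 108, 233], [551, 108, 231], [546, 109, 235], [552, 110, 233], [543, 111, 235], [546, 111, 231], [543, 111, 232], [550, 112, 233], [550, 112, 230], [556, 112, 228], [554, 113, 235], [563, 113, 233], [560, 115, 233], [561, 115, 235], [558, 115, 236], [546, 116, 235], [558, 117, 232], [550, 118, 234], [553, 118, 233], [543, 118, 232], [556, 120, 235], [547, 120, 237], [554, 120, 235], [551, 120, 236], [544, 121, 234], [551, 121, 238], [558, 122, 237], [545, 122, 236], [542, 122, 234], [540, 125, 236], [543, 125, 235], [544, 126, 238], [560, 127, 237], [563, 128, 233], [557, 128, 234], [551, 129, 235], [548, 129, 236], [558, 129, 237]]
other [[562, 100, 213, 179, 58, 175], [572, 101, 214, 0, 3, 177], [563, 101, 219, 1, 80, 179], [560, 102, 219, 1, 79, 188], [576, 103, 215, 30, 1, 188], [573, 103, 219, 0, 0, 179], [573, 104, 215, 0, 0, 186], [570, 104, 213, 0, 31, 172], [560, 106, 233, 0, 134, 148], [571, 107, 214, 0, 6, 168], [562, 107, 213, 178, 43, 190], [572, 109, 216, 165, 3, 164], [563, 109, 219, 0, 80, 191], [561, 112, 218, 179, 76, 197], [563, 116, 219,
[... 1270 characters left out ...]
0, 84, 206], [548, 129, 235, 0, 83, 205], [568, 129, 220, 0, 145, 128], [558, 129, 238, 0, 97, 200], [556, 130, 236, 0, 85, 205], [554, 130, 234, 0, 83, 205], [569, 132, 219, 0, 145, 130], [568, 134, 221, 1, 116, 119], [569, 137, 219, 120, 6, 83], [568, 140, 220, 120, 13, 78], [568, 142, 220, 60, 4, 72], [565, 143, 227, 150, 6, 84], [569, 148, 219, 150, 4, 117]]
31.5667Traceback (most recent call last):
  File "hook2.py", line 5, in <module>
    print('grip',k.sum(),P[k].min(0).round(4),P[k].max(0).round(4))
                         ~~~~~~~~^^^
    return umr_minimum(a, axis, None, out, keepdims, initial, where)
ValueError: zero-size array to reduction operation minimum which has no identity
```

View pics/fin2.png

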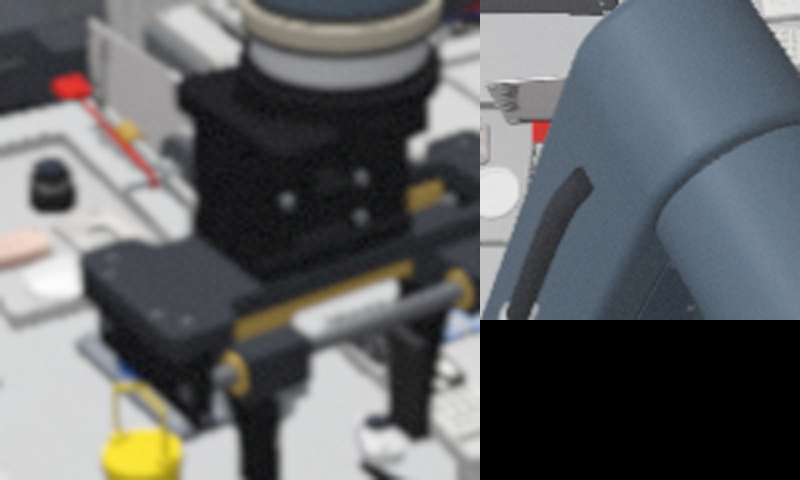

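>>> send_rows(fingers=[0.75,0.75,0.75,0.75,0.75,0.75,0.75,0.75], dp=[[-15,15,0],[-35,35,0],[-60,60,0],[-85,85,0],[-105,110,0],[-115,120,0],[-115,120,0],[-115,120,0]], turn=[[0,0,0],[0,0,0],[0,0,0],[0,0,0],[0,0,0],[0,0,0],[0,0,0],[0,0,0]])

```text
time_s: 32.23
position: [0.3008, -0.3506, 0.3333]
tcp_rot: [[0.009, -0.079, 0.997], [-0.007, 0.997, 0.079], [-1.0, -0.008, 0.009]]
force: [-0.3, -0.2, 0.6]
opening: 0.745
```

```bash
python3 hook2.py
python3 - <<'E'
from h import *
s=cap('scene','fin3_s.png');c=cap('top','fin3_t.png')
o=np.zeros((480,800,3),np.uint8);o[:480,:480]=cv2.resize(s['img'][115:235,205:325],(480,480),interpolation=2)
o[:320,480:]=cv2.resize(c['img'][160:220,140:200],(320,320),interpolation=2);cv2.imwrite('pics/fin3.png',o)
for nm,cc in (('s',s),('t',c)):
    P,xs,ys=cloud(cc,np.ones((420,560),bool));h=cv2.cvtColor(cc['img'],cv2.COLOR_BGR2HSV)[ys,xs]
    k=(P[:,0]>.56)&(P[:,0]<.582)&(P[:,1]>.03)&(P[:,1]<.16)&(P[:,2]>.19)&(P[:,2]<.25)
    q=np.c_[P[k]*1000,h[k]];q=q[np.argsort(q[:,1])]
    red=(q[:,4]>60)&((q[:,3]<8)|(q[:,3]>170))
    for lab,w in (('red',q[red]),('beam',q[~red])):
        if len(w)>4:
            y=w[:,1]-27.7;z=w[:,2]-195;print(nm,lab,len(w),'slope fit',np.polyfit(y,z,1).round(3));print(w[-12:,:3].round(0).astype(int).tolist())
print(bot.read_state()['time_s'])
E
```

```text
grip 102 [ 0.5754 -0.0967  0.1815] [ 0.5976 -0.0798  0.2171]
legs left [568.  -87.7 153.1 262.  192.5] right [611.7 -83.1 145.8 275.  189. ]
[[580, -94, 181, 267, 183], [578, -91, 181, 266, 183], [599, -91, 181, 273, 181], [584, -92, 179, 268, 183], [594, -90, 179, 271, 182], [592, -88, 178, 270, 182], [592, -104, 177, 273, 185], [591, -101, 176, 272, 185], [589, -99, 175, 271, 185], [590, -87, 175, 269, 183], [592, -87, 174, 270, 183], [590, -103, 174, 272, 186], [589, -89, 173, 269, 184], [586, -87, 173, 268, 184], [588, -100, 173, 271, 186], [586, -82, 170, 267, 184], [593, -86, 170, 270, 184], [584, -86, 170, 267, 185], [587, -87, 170, 268, 185], [596, -86, 170, 271, 184], [591, -89, 169, 270, 185], [590, -92, 169, 270, 186], [590, -86, 168, 269, 185], [581, -86, 168, 266, 186], [584, -87, 168, 267, 186], [579, -89, 167, 266, 187], [590, -86, 166, 269, 186], [578, -86, 165, 265, 187], [587, -91, 165, 269, 187], [588, -84, 165, 268, 186], [577, -87, 163, 265, 188], [592, -88, 163, 270, 187]]
pad [nan nan nan] 0
t red 66 slope fit [0.191 6.875]
[[570, 114, 216], [560, 115, 232], [571, 117, 214], [561, 118, 231], [572, 120, 212], [561, 121, 231], [570, 122, 216], [571, 125, 215], [569, 127, 218], [571, 130, 215], [569, 132, 219], [569, 135, 218]]
t beam 128 slope fit [0.19  5.543]
[[570, 102, 211], [560, 103, 213], [572, 103, 218], [572, 104, 212], [571, 105, 208], [571, 107, 213], [574, 107, 213], [570, 107, 210], [571, 109, 214], [571, 112, 215], [567, 136, 222], [569, 140, 219]]
32.3833
  return _methods._mean(a, axis=axis, dtype=dtype,
  ret = um.true_divide(
```

View pics/fin3.png

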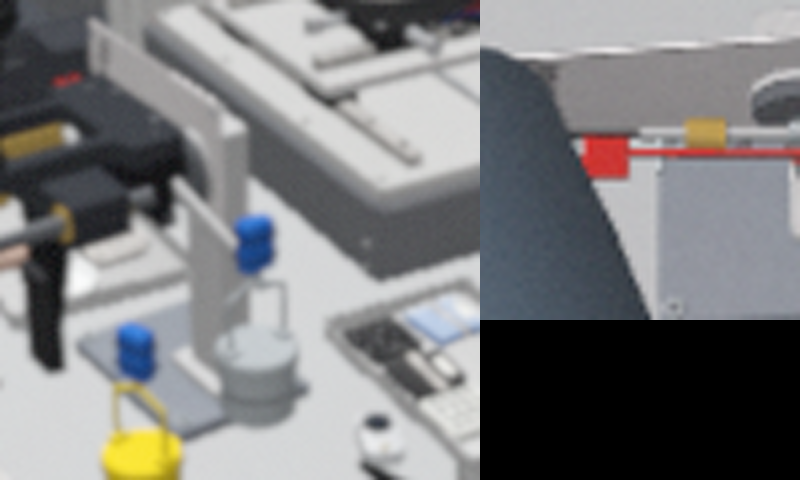

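Run:
```python
from h import *
print(bot.hand_in(),bot.read_state()['time_s'])
```

```text
the job is handed in; nothing more can be done
the job is handed in; nothing more can be done
```

The steel pot is hanging still on the scale's hook with the gripper clear. I handed the job in soon after 32.4 s, out of the 67 s allowed; the hand-in call gave no verdict.

**What I did:** I pressed the red drag hand down to its zero stop, where contact was firm at about 5.5 N. I then picked up the steel pot by its blue grip, passed its bail over the hook and lowered it slowly until the wrist read nearly zero vertical force. I released it, moved away and did not touch the drag hand again.

**Last checks:**
- **Drag hand at zero:** after pressing, the pad measured 216.5 mm high against the expected 215 mm, which is within calibration.
- **Release:** the pad read 234.6 mm just before release and 234.5–235 mm after, so I saw no overshoot.
- **Readings agree:** in the top view the drag hand's slope is 0.191 and the beam's is 0.190, which is well inside a division.
- **Pot is still:** the grip position stayed the same to about 1 mm between the last pictures.

**Less certain:**
- **Side force:** about 1.2 N sideways (y) remained in the grip just before release. It vanished on opening and the drag hand did not visibly move.
- **Blocked views:** in the last scene picture the arm hid the pad, and in the top picture it hid the outer tip of the pointer. The final comparison therefore rests on the top-view slopes and the earlier pad heights.
- **Hang:** one picture seemed to show the pot leaning slightly. Later measurements showed it hanging essentially upright.

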